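Set a pulley on the spindle flat of a lathe drive box and hold it

ROBOT

A 7-joint arm with a two-finger parallel gripper is mounted at the origin on the work surface. World frame = base frame: x ahead of the robot, y to its left, z up, the work surface at z = 0. Lengths are in mm, angles in rad, forces in N, time in s.
With the tool pointing down it reaches from about 425 to 875 mm from the base axis. Payload 4.7 kg.
Tool frame: the origin (TCP) lies at the very end of the fingers, on their centre line; the grasp point (between the pads) lies 19 mm behind it; z points along the fingers, y is the direction in which the jaws open and shut (so a half turn about z gives the same grasp; the last joint's range is limited). The gripper opens to 85 mm and grips with 20 to 120 N. Pads are 22 mm wide; open, the fingers measure 114 mm over their backs; the gripper's body (76 mm by 85 mm) begins 54 mm behind the grasp point. The pads swing forward as they close: fully open they stand 13 mm farther back than shut.
Start: joints at [-1.111, 0.321, -0.07, 1.45, 0.023, 1.371, -0.057], TCP at [280.295, 586.48, 231.349] pointing down, gripper open.
Joint ranges: [-2.86, 2.86], [-0.3, 2.09], [-1.38, 1.24], [0.06, 2.45], [-1.56, 4.7], [0.09, 2.05], [-2.69, 2.69]. Speed limits (rad/s): [2.57, 2.57, 3.14, 3.14, 3.14, 3.14, 3.14].

INTERFACE

Orientations are given as a 3x3 rotation matrix whose columns are the frame's x, y, z axes.
In Python, from plant import env, viewer gives the robot as it stands.
- The arm moves only by the tool move_arm, never from a script. Its arguments are lists of equal length, an entry for each row: "dp": the shift along the tool's x, y, z in m, a list of three; "twist": the turn about the tool's z in rad; "jaw": the gripper's target within -1 to 1 (shut at 1, half-way at 0, fully open at -1). In form: {"dp": [[dx, dy, dz], ...], "twist": [twist, ...], "jaw": [jaw, ...]}. A call has 1 to 8 rows; each row shifts and turns the pose as measured when the row begins, along the tool's axes as they then stand; what a row does not reach is not made up. A row lasts 1/10 s, in which the tool goes at most 50 mm and 8.59 degrees, less where a joint would pass 70% of its speed; a pose out of reach is approached as far as the arm can. A call with a gripper value outside its range is refused whole. The fingers move at their own pace and stop on an object; "newtons" is the grip in N (left out, the last holds). Time passes only in rows, so rows that do not move let the fingers close. It gives the time, the measured TCP pose, the force and the opening at its end, in the units of the state.
- env.get_obs(): the state, without advancing time (a new reading comes with each control period).
- viewer.get_image(name): name is "side" or "top" or "wrist"; returns a dict with "color" (420x560x3 uint8, red, green, blue), "camera_matrix" (3x3 intrinsics, pixels), "dist" ([k1, k2, p1, p2, k3] as OpenCV has them; the pictures are not rectified), "R" (3x3) and "t" (3): a world point X has camera coordinates R X + t. Camera axes: x right, y down, z forward; pixel columns grow to the right and rows downward; lengths in mm; the calibration is good to about 2 mm. A picture is of the moment at which its call begins. There is no depth.
- env.finish_job(): hands the job in, once; it reports no verdict.
Trained networks look in the newest picture that a camera, given by its name, has taken for a name from the list of things; names that differ only in an ending like _2 or _b are one class to them, and where a whole thing is asked for, a point or a joint stands for the part that bears it (a point fixed in the world has none). Each returns a list of dicts, best first, with "conf" (0 to 1); they miss things now and then, are a little off and sometimes report something else, mostly with a low value. They report only what shows in the picture. A call takes as long as a camera call. They do not tell look-alikes from the thing itself.
- viewer.boxes_of(camera, target): "rect" ([left, top, width, height] as shares, 0 to 1, of the picture: columns of its width, rows of its height, round what is visible of it).
- viewer.silhouettes(camera, target): "pixels" (420x560 bool, what is visible of it) and "rect" ([left, top, width, height] as shares, 0 to 1, of the picture: columns of its width, rows of its height, round what is visible of it).
- viewer.tip_of(camera, target): "position" ([row, column] as shares, 0 to 1, of the picture: columns of its width, rows of its height: a listed point, or the origin of a listed thing).
The state is a dict: "time": time; "qpos": joint angles; "qd": joint speeds; "tau": joint torques, N m; "eef_pos": TCP position; "orientation": TCP orientation; "contact_force": force on the tool from outside, world axes, zero at the start; "wrist_torque": the same for the moment, N m; "finger_gap": finger opening in mm.
Only numpy, scipy, OpenCV 4.12 (cv2) and the standard library are available. Lean on these libraries where they do the work, as an engineer would, in place of code of your own. Each camera call takes 0.05 s, during which the arm holds its last target.

TASK

Shut the hinged cover of the green drive box, and then turn its bare upright spindle until the machined flat faces the red pointer. Then fit the aluminium pulley over the spindle, hub up, with its brass set screw on the flat, and finish while still holding the pulley there in the gripper, its underside level with the top edge of the red band round the foot of the spindle, so that I can tighten the screw. Leave the other things on the bench where they lie.

Things in the scene. Friction and masses are not known exactly. Their poses are not given: they have to be found in the camera images.
- cover (a joint): hinge of the drive box's green cover (rad): 0 = fully shut and level, grows as it opens upward; starts half open (0.5 to 0.95). Hinged on the box's far side, free edge towards the robot. Stiff hinge: it stays where it is left; a push of under 10 N on its top moves it
- cover_mid (a point): centre of the cover's top face; the plate is 160 mm from hinge to free edge, 130 mm wide, 6 mm thick. x points from free edge to hinge (hinge line 80 mm along +x), z out of the top face. Shut, this face lies 107 mm above the bench; a black lip, flush with it, stands 12 mm out past the middle of the free edge
- spindle (a joint): turn of the upright spindle (rad), counter-clockwise from above positive; 0 = its flat faces the red pointer. Starts at 0.6 to 1.7. Turns from -2.6 to 2.6 against a light friction (0.08 N m) and stays where it is left
- spindle_band (a point): point on the spindle's axis at the top edge of the red band, 120 mm above the bench; z up the axis, x out of the flat (turns with the spindle). The band covers the spindle's lowest 20 mm. Below is a round boss, 60 mm across, top 100 mm above the bench, on a block 92 mm tall
- spindle_top (a point): top of the spindle, on its axis, 185 mm above the bench; same axes as spindle_band. Dark steel bar, 26 mm, D section: one bright flat all along it, 8 mm from the axis, so 21 mm from flat to back, 26 mm elsewhere. Pinched across the flat it turns until the flat lies square on the finger. Its last 6 mm taper
- pointer (a point): tip of the flat red pointer on the block, 36 mm from the spindle's axis, 96 mm above the bench; x points from the axis out through the pointer, on the box's side away from the robot: the way flat and screw must face. The box is 160 mm along x, 260 mm across; the spindle stands 65 mm from its -y side, the middle of the cover 130 mm from the spindle towards +y
- pulley_mid (a point): centre of the loose aluminium pulley, on its axis, 22 mm above its underside; z up, x towards the set screw. Stands on the bench hub up. Wheel 64 mm across and 16 mm tall below, hub 42 mm across and 28 mm tall above; bore 30 mm right through. The screw's tip stands 5 mm into the bore: it passes over the spindle only with the screw at the flat (2 mm play). 0.3 kg
- screw_head (a point): brass set screw, 8 mm across with an 11 mm head, through the pulley's hub along its +x; this point lies 24 mm from the axis and 30 mm above the pulley's underside (8 mm above point pulley_mid). The head's outer end lies 32 mm from the axis, 11 mm out of the hub, so grip the hub across y
- collar: dark steel shaft collar, 36 mm across, 14 mm tall, lying flat; origin under its centre; a bystander, leave alone
- hexkey: small dark L-shaped hex key, 90 by 30 mm, 6 mm thick; a bystander, leave alone
- screwdriver: screwdriver with dark wooden handle, 200 mm long, lying down; a bystander, leave alone
- gouge: turning gouge with light wooden handle, 410 mm long, lying down; a bystander, leave alone
- waxtin: round tin, 72 mm across, 50 mm tall; a bystander, leave alone
- bowl: turned wooden bowl, 120 mm across, 50 mm tall; a bystander, leave alone
- blank: light wooden turning blank, 180 x 50 x 50 mm, lying down; a bystander, leave alone
There are look-alikes about, which are no part of the job. What is shaped like the part that bears pulley_mid but blue is not meant.

How it is judged:
By the outcome, as a careful person would: the job done as asked, in the order asked, and still so for the second after the job is handed in, while the arm keeps its last pose, push and grip.
It also fails if it takes over 64 s, if anything falls off the work surface, if the arm or the gripper's body presses on something with over 40 N, if the wrist force passes 120 N, or if a joint passes its speed limit or range.

## Working session

There is one attempt and no reset: what is moved stays moved. The work goes in short steps, Python scripts to look and compute and a tool call to move; the robot and the scene stay as the last step left them, time stands still between calls to the robot, and variables do not carry over. Pictures are saved under pics/ and viewed, and the job is handed in when it is done.

Besides the shell and the picture viewer there is one more tool, called after "Request:" as name(argument=value, ...) on one line, values as JSON. move_arm: Moves the arm, as the interface text tells. Its arguments: {"type":"object","properties":{"dp":{"type":"array","items":{"type":"array","items":{"type":"number"}}},"twist":{"type":"array","items":{"type":"number"}},"jaw":{"type":"array","items":{"type":"number"}},"newtons":{"type":"number"}},"required":["dp","twist","jaw"]}

```bash
mkdir -p pics; ls; cat > h.py <<'E'
import numpy as np, cv2
from plant import env, viewer
np.set_printoptions(precision=2,suppress=True)
def img(name,fn=None):
    d=viewer.get_image(name)
    if fn: cv2.imwrite('pics/'+fn,d['color'][:,:,::-1])
    return d
def ray(d,px):  # px (u,v)
    p=cv2.undistortPoints(np.array([[px]],float),d['camera_matrix'],np.array(d['dist'],float))[0,0]
    R=np.array(d['R']);t=np.array(d['t']).ravel()
    return -R.T@t, R.T@np.array([p[0],p[1],1.])
def atz(d,px,z):
    c,r=ray(d,px); return c+r*(z-c[2])/r[2]
def proj(d,X):
    X=np.atleast_2d(np.array(X,float))
    rv=cv2.Rodrigues(np.array(d['R'],float))[0]
    return cv2.projectPoints(X,rv,np.array(d['t'],float).reshape(3,1),d['camera_matrix'],np.array(d['dist'],float))[0][:,0]
def tip(cam,d,name,n=3):
    return [(np.array([r['position'][1]*560,r['position'][0]*420]),round(r['conf'],2)) for r in viewer.tip_of(cam,name)[:n]]
def tri(rays):
    A=np.zeros((3,3));b=np.zeros(3)
    for c,r in rays:
        r=r/np.linalg.norm(r);P=np.eye(3)-np.outer(r,r);A+=P;b+=P@c
    return np.linalg.solve(A,b)
E
python3 - <<'E'
from h import *
o=env.get_obs()
for k,v in o.items(): print(k,v)
D={}
for c in ['side','top','wrist']:
    d=img(c,c+'0.png')
    print(c,-np.array(d['R']).T@np.array(d['t']).ravel())
    for n in ['cover_mid','spindle_band','spindle_top','pointer','pulley_mid','screw_head']:
        print(c,n,tip(c,d,n))
E
```

```text
pics
time 0.0
qpos [-1.11  0.32 -0.07  1.45  0.02  1.37 -0.06]
qd [ 0.  0.  0.  0.  0. -0.  0.]
tau [ -0.   -49.36  -0.38 -31.43   0.01   0.01   0.  ]
eef_pos [280.1  585.97 230.25]
orientation [[-0.9   0.43 -0.  ]
 [ 0.43  0.9  -0.  ]
 [-0.   -0.   -1.  ]]
contact_force [0.32 0.14 0.41]
wrist_torque [0.   0.   0.04]
finger_gap 85.89047807051043
side [ 336.74 -700.97  670.86]
side cover_mid [(array([409.7 , 350.99]), 0.71), (array([284.82, 152.29]), 0.66)]
side spindle_band [(array([295.29, 198.2 ]), 0.64)]
side spindle_top [(array([296.13, 173.21]), 0.91)]
side pointer [(array([308.  , 199.42]), 0.98)]
side pulley_mid [(array([233.52, 381.91]), 0.96), (array([292.99, 351.58]), 0.87), (array([265.78, 307.19]), 0.71)]
side screw_head [(array([264.99, 312.82]), 0.91), (array([297.81, 340.79]), 0.76), (array([224.5 , 367.71]), 0.75)]
top [ 246.68   18.48 1668.84]
top cover_mid [(array([220.08, 199.71]), 0.69), (array([144.42, 206.89]), 0.5)]
top spindle_band [(array([264.32, 207.1 ]), 0.5), (array([153.38, 270.98]), 0.46), (array([144.2 , 209.12]), 0.27)]
top spindle_top [(array([395.53, 180.52]), 0.69), (array([264.88, 202.9 ]), 0.6)]
top pointer [(array([260.68, 199.92]), 0.59)]
top pulley_mid [(array([380.3 , 250.99]), 0.83), (array([341.71, 257.42]), 0.79), (array([417.59, 261.91]), 0.55)]
top screw_head [(array([384.61, 296.52]), 0.66), (array([377.78, 243.89]), 0.54), (array([349.33, 260.48]), 0.52)]
wrist [215.41 616.77 374.64]
wrist cover_mid [(array([199.08, 346.08]), 0.53)]
wrist spindle_band []
wrist spindle_top []
wrist pointer []
wrist pulley_mid []
wrist screw_head []
```

View pics/side0.png

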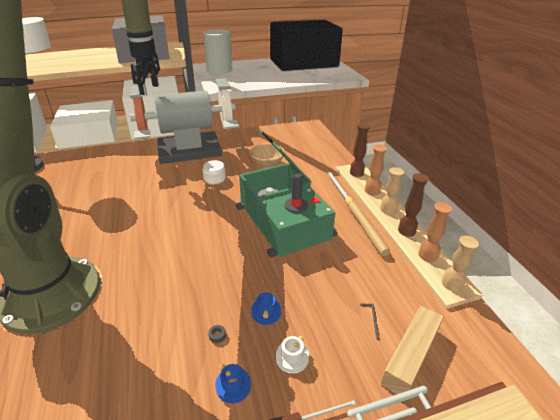

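View pics/top0.png

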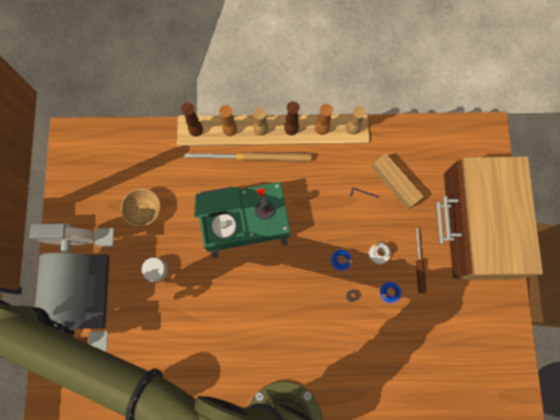

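View pics/wrist0.png

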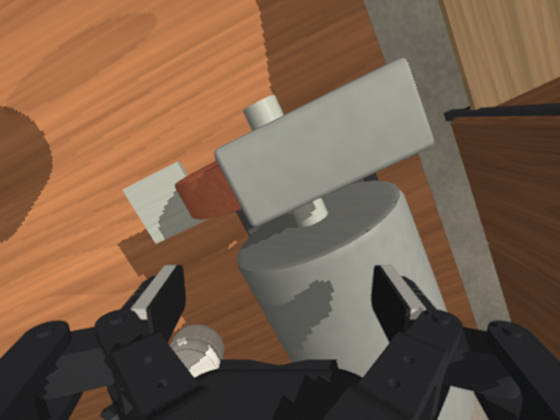

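The side view shows the aluminium pulley at (293,350), blue look-alikes at (266,308) and (232,382), and the box with its spindle at about (296,190) and the cover half open. In the top view the pulley is at (380,252) and the spindle at (264,207).

```bash
python3 - <<'E'
from h import *
s=img('side');t=img('top')
for n,a,b in [('spindle_band',(295.3,198.2),(264.3,207.1)),('spindle_top',(296.1,173.2),(264.9,202.9)),('pointer',(308,199.4),(260.7,199.9)),('pulley_mid',(293,351.6),(380.3,251)),('screw',(297.8,340.8),(377.8,243.9))]:
    z={'spindle_band':120,'spindle_top':185,'pointer':96,'pulley_mid':22,'screw':30}[n]
    X=tri([ray(s,a),ray(t,b)]); print(n,X,'side@z',atz(s,a,z),'top@z',atz(t,b,z))
def crop(d,c,w,fn):
    x,y=c; im=d['color'][y-w:y+w,x-w:x+w,::-1]
    cv2.imwrite('pics/'+fn,cv2.resize(im,(600,600),interpolation=cv2.INTER_CUBIC))
def two(d,c1,c2,w,fn):
    o=[cv2.resize(d['color'][y-w:y+w,x-w:x+w,::-1],(400,400),interpolation=cv2.INTER_CUBIC) for x,y in (c1,c2)]
    cv2.imwrite('pics/'+fn,np.hstack(o))
two(s,(290,200),(293,352),50,'s1.png'); two(t,(250,215),(380,252),50,'t1.png')
E
```

```text
spindle_band [605.74  45.29 117.49] side@z [604.31  41.88 120.  ] top@z [605.37  45.21 120.  ]
spindle_top [602.15  41.84 192.8 ] side@z [608.15  54.2  185.  ] top@z [602.48  42.26 185.  ]
pointer [638.07  54.93  99.56] side@z [646.04  60.14  96.  ] top@z [633.26  56.19  96.  ]
pulley_mid [ 485.38 -307.64   24.52] side@z [ 487.39 -306.12   22.  ] top@z [ 484.33 -307.95   22.  ]
screw [ 501.36 -297.71   40.13] side@z [ 501.69 -291.22   30.  ] top@z [ 505.2  -300.01   30.  ]
```

View pics/s1.png

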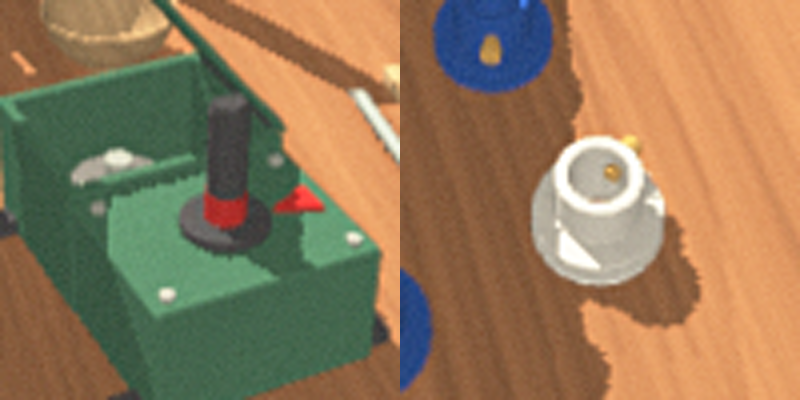

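View pics/t1.png

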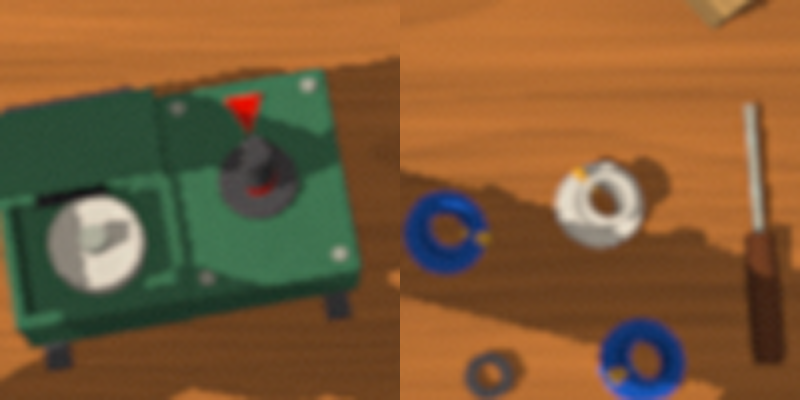

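```bash
cat >> h.py <<'E'
def plan(target,yaw=None,n=None,step=0.045):
    """yaw: angle (rad) of tool x in world; prints rows"""
    o=env.get_obs();p=np.array(o['eef_pos']);Rm=np.array(o['orientation'])
    y0=np.arctan2(Rm[1,0],Rm[0,0]); dy=0 if yaw is None else (yaw-y0+np.pi)%(2*np.pi)-np.pi
    d=np.array(target)-p
    if n is None: n=int(max(1,np.ceil(np.linalg.norm(d)/1000/step),np.ceil(abs(dy)/0.145)))
    rows=[]
    for i in range(n):
        y=y0+dy*i/n
        ex=np.array([np.cos(y),np.sin(y),0]);ey=np.array([np.sin(y),-np.cos(y),0])
        v=d/n/1000
        rows.append([round(float(v@ex),4),round(float(v@ey),4),round(float(-v[2]),4)])
    print('pos',p,'yaw',round(np.degrees(y0),2),'gap',round(o['finger_gap'],1),'F',np.array(o['contact_force']),'t',round(o['time'],2),'tilt',Rm[:,2])
    print('dp',rows,'twist',round(-dy/n,4),'n',n)
E
python3 - <<'E'
from h import *
d=img('wrist'); o=env.get_obs();Rm=np.array(o['orientation'])
print(Rm.T@np.array(d['R'])[2], np.array(d['R'])@Rm)
plan([480,150,400],np.radians(191))
E
```

```text
[-0.28 -0.    0.96] [[-0.    1.    0.  ]
 [-0.96 -0.   -0.28]
 [-0.28 -0.    0.96]]
pos [280.31 586.48 231.36] yaw 154.46 gap 85.3 F [ 0.53  0.06 -0.46] t 1.2 tilt [ 0.  0. -1.]
dp [[-0.0307, -0.0256, -0.0141], [-0.0293, -0.0272, -0.0141], [-0.0278, -0.0288, -0.0141], [-0.0262, -0.0302, -0.0141], [-0.0246, -0.0315, -0.0141], [-0.0229, -0.0328, -0.0141], [-0.0211, -0.034, -0.0141], [-0.0193, -0.035, -0.0141], [-0.0174, -0.036, -0.0141], [-0.0154, -0.0369, -0.0141], [-0.0135, -0.0377, -0.0141], [-0.0114, -0.0383, -0.0141]] twist -0.0532 n 12
```

Request:
move_arm(dp=[[-0.01, -0.01, -0.04], [-0.02, -0.02, -0.04], [-0.03, -0.028, -0.03], [-0.03, -0.03, -0.02], [-0.028, -0.032, -0.01], [-0.025, -0.035, -0.01], [-0.024, -0.035, 0], [-0.022, -0.036, 0]], twist=[-0.05, -0.05, -0.05, -0.05, -0.05, -0.05, -0.05, -0.05], jaw=[1, 1, 1, 1, 1, 1, 1, 1])

```text
time: 2.0
eef_pos: [410.9, 318.4, 386.3]
orientation: [[-1.0, 0.014, -0.001], [0.014, 1.0, 0.001], [0.001, 0.001, -1.0]]
contact_force: [-0.1, -0.4, -0.1]
finger_gap: 0.0
```

```bash
python3 - <<'E'
from h import *
plan([490,150,390],np.radians(191))
E
```

```text
pos [410.88 318.36 386.3 ] yaw 179.18 gap 0.0 F [-0.13 -0.36 -0.08] t 2.0 tilt [-0.  0. -1.]
dp [[-0.0163, -0.0334, -0.0007], [-0.0149, -0.0341, -0.0007], [-0.0135, -0.0347, -0.0007], [-0.0121, -0.0352, -0.0007], [-0.0106, -0.0357, -0.0007]] twist -0.0413 n 5
```

Request:
move_arm(dp=[[-0.016, -0.033, 0], [-0.015, -0.034, 0], [-0.014, -0.034, 0], [-0.012, -0.035, 0], [-0.01, -0.035, 0]], twist=[-0.04, -0.04, -0.04, -0.04, -0.04], jaw=[1, 1, 1, 1, 1])

```text
time: 2.5
eef_pos: [492.5, 142.9, 388.2]
orientation: [[-0.982, -0.191, 0.004], [-0.191, 0.982, 0.004], [-0.004, 0.003, -1.0]]
contact_force: [0.3, -0.2, -0.2]
finger_gap: 0.0
```

```bash
python3 - <<'E'
from h import *
d=img('wrist','w1.png')
plan([490,150,390],np.radians(191))
for n,z in [('cover_mid',160),('spindle_band',120),('spindle_top',185),('pointer',96)]:
    for px,c in tip('wrist',d,n): print(n,px,c,atz(d,px,z))
E
```

```text
pos [495.24 134.86 388.4 ] yaw -169.51 gap 0.1 F [ 2.29 -5.05  1.12] t 2.55 tilt [ 0.01 -0.   -1.  ]
dp [[0.0024, 0.0158, -0.0016]] twist -0.0089 n 1
cover_mid [192.3  240.49] 0.5 [586.07  51.6  160.  ]
spindle_band [195.38 242.8 ] 0.77 [606.43  47.94 120.  ]
spindle_top [180.88 265.69] 0.79 [609.94  46.93 185.  ]
pointer [197.79 257.59] 0.89 [640.23  49.55  96.  ]
```

View pics/w1.png

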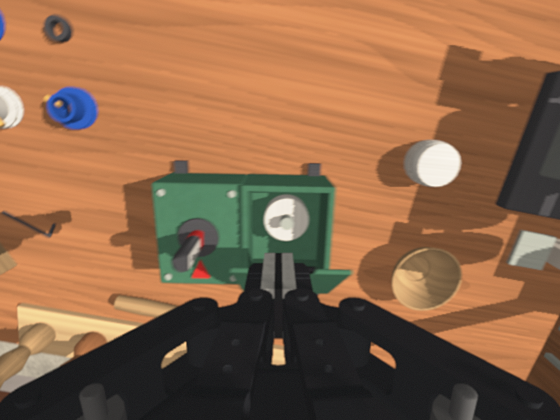

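```bash
python3 - <<'E'
from h import *
d=img('wrist')
im=d['color'][160:310,130:360,::-1]
cv2.imwrite('pics/w2.png',cv2.resize(im,None,fx=3.47,fy=3.47,interpolation=cv2.INTER_CUBIC))
plan([490,150,390],np.radians(191))
for n,z in [('spindle_band',120),('spindle_top',185),('pointer',96)]:
    for px,c in tip('wrist',d,n): print(n,px,c,atz(d,px,z))
for s in viewer.silhouettes('wrist','cover')[:2]: print(s['conf'],np.array(s['rect'])*[560,420,560,420])
E
```

```text
pos [491.52 145.96 387.89] yaw -168.98 gap 0.2 F [-0.44  0.23  0.24] t 2.8 tilt [ 0.  0. -1.]
dp [[0.0007, 0.0043, -0.0021]] twist 0.0004 n 1
spindle_band [195.5 240.7] 0.92 [601.98  50.17 120.  ]
spindle_top [181.22 264.18] 0.78 [606.59  49.54 185.  ]
pointer [199.42 262.42] 0.97 [646.28  55.27  96.  ]
pointer [196.22 241.58] 0.74 [613.74  46.67  96.  ]
pointer [424.42 161.78] 0.69 [438.   340.51  96.  ]
0.94 [229.1  266.41 126.22  30.49]
0.35 [169.29 230.41  33.88  44.02]
```

View pics/w2.png

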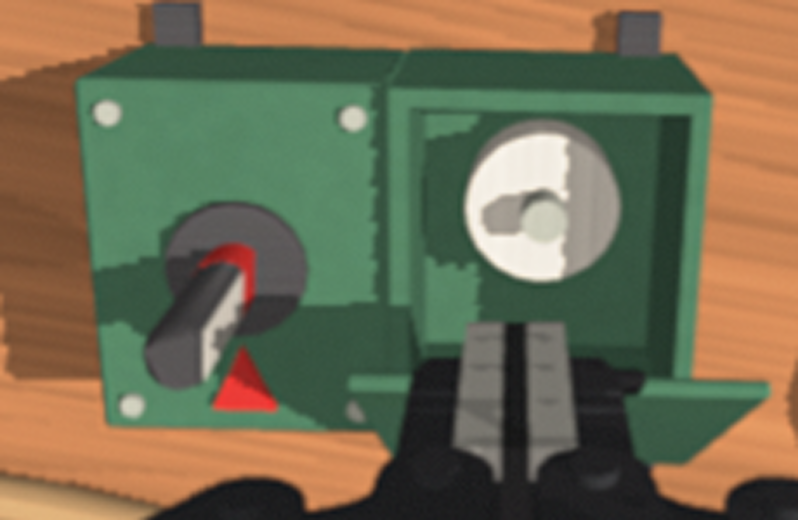

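```bash
python3 - <<'E'
from h import *
d=img('wrist')
P=lambda u,v,z: atz(d,(130+u/3.47,160+v/3.47),z)
a,b,c,e=P(78,82,92),P(107,425,92),P(385,85,92),P(345,430,92)
print(a,b,c,e); print('yaw from left edge',np.degrees(np.arctan2(*(b-a)[1::-1])))
print('screws',[P(*q,93) for q in [(107,113),(352,118),(132,405),(357,410)]])
print('pointer tip/base',P(243,350,96),P(213,410,96),P(277,408,96))
print('boss',P(168,268,100),P(305,270,100),P(237,203,100), P(245,335,100))
print('cover rim right corner',P(712,97,101),P(390,92,101))
for ang in (191,):
  pass
print('free edge corners on side? z 220/235:',[P(770,383,z) for z in (190,210,230)],[P(348,378,z) for z in (190,210,230)])
print('hinge edge corners z104',P(690,462,104),P(395,455,104))
E
```

```text
[540.21 -24.69  92.  ] [693.82   0.39  92.  ] [517.81  98.07  92.  ] [675.83 105.23  92.  ]
yaw from left edge 9.273574533371049
screws [array([550.59, -11.6 ,  93.  ]), array([533.67,  87.08,  93.  ]), array([681.12,  10.77,  93.  ]), array([664.41, 109.05,  93.  ])]
pointer tip/base [643.61  56.45  96.  ] [674.89  46.94  96.  ] [668.5   74.51  96.  ]
boss [610.23  21.69 100.  ] [600.16  78.23 100.  ] [576.3  46.7 100. ] [634.44  57.13 100.  ]
cover rim right corner [495.8  227.53 101.  ] [518.24 101.15 101.  ]
free edge corners on side? z 220/235: [array([573.5 , 251.25, 190.  ]), array([564.53, 244.21, 210.  ]), array([555.57, 237.17, 230.  ])] [array([598.97, 109.13, 190.  ]), array([588.51, 110.43, 210.  ]), array([578.05, 111.73, 230.  ])]
hinge edge corners z104 [655.76 256.83 104.  ] [676.81 129.22 104.  ]
```

```bash
python3 - <<'E'
from h import *
plan([583,178,250],np.radians(189.7))
E
```

```text
pos [491.68 145.54 387.85] yaw -168.98 gap 0.2 F [-0.18  0.63  0.28] t 3.05 tilt [ 0.  0. -1.]
dp [[-0.024, 0.0036, 0.0345], [-0.0239, 0.0037, 0.0345], [-0.0239, 0.0039, 0.0345], [-0.0239, 0.004, 0.0345]] twist 0.0058 n 4
```

Request:
move_arm(dp=[[-0.03, 0.004, 0.02], [-0.03, 0.004, 0.03], [-0.024, 0.004, 0.04], [-0.012, 0.003, 0.04], [0, 0, 0.008], [0, 0, 0]], twist=[0.006, 0.006, 0.006, 0.006, 0, 0], jaw=[1, 1, 1, 1, 1, 1])

```text
time: 3.65
eef_pos: [587.2, 184.0, 249.3]
orientation: [[-0.985, -0.173, 0.008], [-0.173, 0.985, 0.007], [-0.009, 0.005, -1.0]]
contact_force: [-0.0, 0.7, 0.4]
finger_gap: 0.1
```

```bash
python3 - <<'E'
from h import *
plan([583,178,210],np.radians(189.7))
d=img('wrist','w3.png')
E
```

```text
pos [587.18 184.   249.3 ] yaw -170.04 gap 0.1 F [-0.03  0.73  0.4 ] t 3.65 tilt [ 0.01  0.01 -1.  ]
dp [[0.0052, -0.0052, 0.0393]] twist 0.0045 n 1
```

View pics/w3.png

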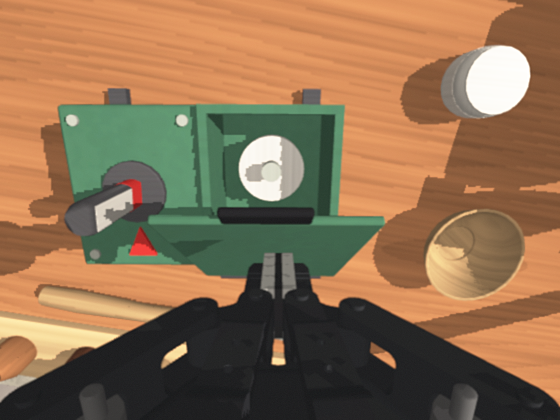

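The fingers hang just past the cover's free edge (black lip at (265,215)), over the top face. I'll push down.

Request:
move_arm(dp=[[0.004, -0.004, 0.02], [0, 0, 0.02], [0, 0, 0.02], [0, 0, 0.02], [0, 0, 0.02]], twist=[0, 0, 0, 0, 0], jaw=[1, 1, 1, 1, 1], newtons=60)

```text
time: 4.2
eef_pos: [593.4, 183.3, 167.9]
orientation: [[-0.984, -0.175, 0.038], [-0.174, 0.985, 0.02], [-0.041, 0.013, -0.999]]
contact_force: [-0.5, -1.3, 2.7]
finger_gap: 0.2
```

Request:
move_arm(dp=[[0.006, -0.003, 0.02], [0.005, -0.002, 0.018], [0.003, 0, 0.01]], twist=[0, 0, 0], jaw=[1, 1, 1])

```text
time: 4.5
eef_pos: [586.0, 179.1, 127.8]
orientation: [[-0.983, -0.176, 0.051], [-0.175, 0.984, 0.027], [-0.055, 0.018, -0.998]]
contact_force: [-2.6, -1.4, 1.0]
finger_gap: -0.3
```

Request:
move_arm(dp=[[0.003, 0, 0.006], [0.0, 0, 0.006], [0, 0, 0.006]], twist=[0, 0, 0], jaw=[1, 1, 1])

```text
time: 4.8
eef_pos: [586.1, 179.9, 114.1]
orientation: [[-0.983, -0.177, 0.058], [-0.175, 0.984, 0.031], [-0.063, 0.02, -0.998]]
contact_force: [-1.2, -0.9, 2.4]
finger_gap: -0.6
```

```bash
python3 - <<'E'
from h import *
plan([585,178,107],np.radians(189.7))
d=img('side','s3.png');print(env.get_obs()['orientation'])
im=d['color'][130:260,220:360,::-1]
cv2.imwrite('pics/s3.png',cv2.resize(im,None,fx=4,fy=4,interpolation=cv2.INTER_CUBIC))
E
```

```text
pos [586.12 179.93 114.12] yaw -169.89 gap -0.6 F [-1.22 -0.85  2.45] t 4.8 tilt [ 0.06  0.03 -1.  ]
dp [[0.0014, -0.0017, 0.0071]] twist 0.0071 n 1
[[-0.98 -0.18  0.06]
 [-0.18  0.98  0.03]
 [-0.06  0.02 -1.  ]]
```

View pics/s3.png

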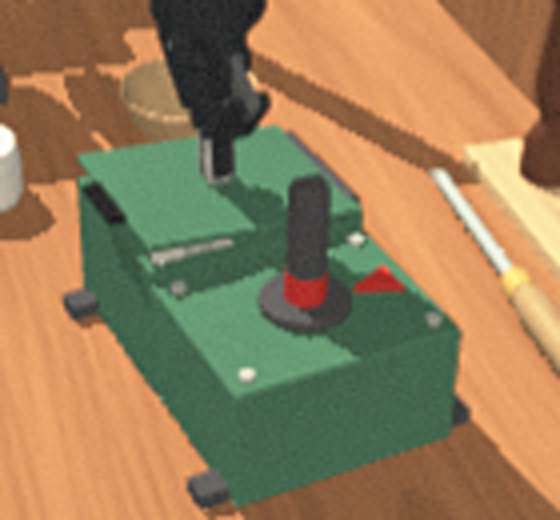

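Request:
move_arm(dp=[[0, 0, 0.005], [0, 0, 0.005], [0, 0, 0.005], [0, 0, 0.003]], twist=[0, 0, 0, 0], jaw=[1, 1, 1, 1])

```text
time: 5.25
eef_pos: [586.6, 180.3, 106.8]
orientation: [[-0.983, -0.176, 0.055], [-0.175, 0.984, 0.033], [-0.06, 0.023, -0.998]]
contact_force: [-7.9, -2.7, 13.1]
finger_gap: 0.1
```

Request:
move_arm(dp=[[0, 0, 0.006], [0, 0, 0.006], [0, 0, 0]], twist=[0, 0, 0], jaw=[1, 1, 1])

```text
time: 5.55
eef_pos: [587.3, 180.5, 108.7]
orientation: [[-0.983, -0.176, 0.054], [-0.174, 0.984, 0.037], [-0.059, 0.027, -0.998]]
contact_force: [-0.3, 1.1, -0.3]
finger_gap: -0.0
```

Request:
move_arm(dp=[[0, 0, -0.02], [0, 0, -0.03], [0, 0, -0.03], [0, 0, -0.03], [0, 0, -0.03], [0, 0, 0]], twist=[0, 0, 0, 0, 0, 0], jaw=[1, 1, 1, 1, 1, 1])

```text
time: 6.15
eef_pos: [579.8, 175.7, 251.1]
orientation: [[-0.983, -0.176, 0.052], [-0.174, 0.984, 0.036], [-0.058, 0.027, -0.998]]
contact_force: [0.1, -0.2, -0.6]
finger_gap: 0.3
```

```bash
python3 - <<'E'
from h import *
plan([585,178,250],np.radians(189.7))
d=img('wrist','w4.png');print(env.get_obs()['orientation'])
o=np.array([607,50,0]);ex=np.array([np.cos(np.radians(9.7)),np.sin(np.radians(9.7)),0]);ey=np.array([-ex[1],ex[0],0])
cm=o+130*ey
print(proj(d,[cm-80*ex+65*ey+[0,0,107],cm-80*ex-65*ey+[0,0,107]]))
d=img('side')
im=d['color'][130:260,220:360,::-1]
cv2.imwrite('pics/s4.png',cv2.resize(im,None,fx=4,fy=4,interpolation=cv2.INTER_CUBIC))
E
```

```text
pos [579.76 175.68 251.11] yaw -169.94 gap 0.3 F [ 0.11 -0.19 -0.59] t 6.15 tilt [ 0.05  0.04 -1.  ]
dp [[-0.0056, 0.0014, 0.0011]] twist 0.0062 n 1
[[-0.98 -0.18  0.05]
 [-0.17  0.98  0.04]
 [-0.05  0.03 -1.  ]]
[[352.37 107.4 ]
 [199.47 106.42]]
```

View pics/s4.png

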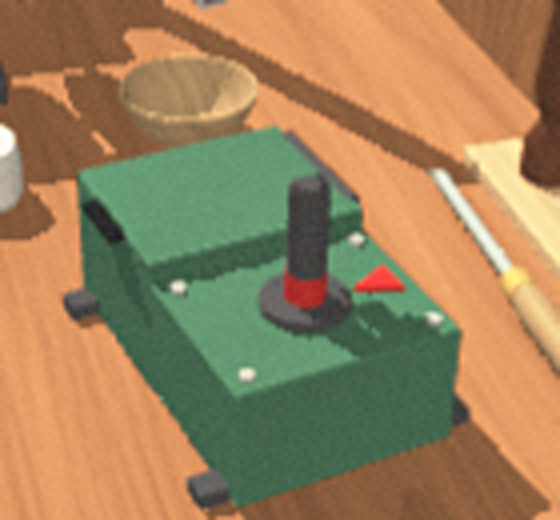

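View pics/w4.png

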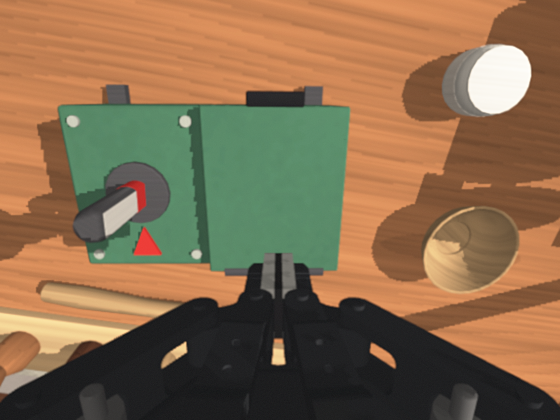

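The side view shows the cover lying level on its walls with no gap. In the wrist view its free edge is at row 107, as predicted for shut, and the bright flat of the spindle faces +y. The tool picked up about 3.7° of tilt in the push. Next I'll measure the spindle.

```bash
python3 - <<'E'
from h import *
plan([607,50,250],np.radians(189.7))
d=img('wrist');print([ (n,tip('wrist',d,n,1)) for n in ['spindle_top','spindle_band','pointer']])
yaw=np.radians(9.7)
x0,y0,S=50,150,7
base=cv2.resize(d['color'][150:270,50:215,::-1],None,fx=S,fy=S,interpolation=cv2.INTER_CUBIC)
for (cx,cy) in [(607,50)]:
  outs=[]
  for phi in [1.2,1.45,1.7]:
    im=base.copy()
    a=yaw+phi;n=np.array([np.cos(a),np.sin(a)]);tt=np.array([-n[1],n[0]])
    for s in (-1,1):
        p=[np.r_[np.array([cx,cy])+8*n+s*10.25*tt,z] for z in (120,179)]
        q=((proj(d,p)-[x0,y0]+.5)*S).astype(int); cv2.line(im,tuple(map(int,q[0])),tuple(map(int,q[1])),(255,255,0),1)
    th=np.linspace(0,6.28,60)
    for z,r in ((120,13),(179,13),(100,30)):
        q=((proj(d,np.c_[cx+r*np.cos(th),cy+r*np.sin(th),0*th+z])-[x0,y0]+.5)*S).astype(np.int32); cv2.polylines(im,[q],True,(0,255,255),1)
    pt=np.array([cx,cy])+36*np.array([np.cos(yaw),np.sin(yaw)])
    q=((proj(d,[[*pt,96]])-[x0,y0]+.5)*S).astype(int)[0]; cv2.circle(im,tuple(map(int,q)),5,(255,0,255),1)
    outs.append(cv2.resize(im,None,fx=.68,fy=.68)[150:480,:540])
  cv2.imwrite('pics/sp1.png',np.vstack([np.hstack(outs[:2])[:, :800]])); cv2.imwrite('pics/sp2.png',outs[2])
E
```

```text
pos [577.7  175.31 246.71] yaw -169.92 gap -0.3 F [-0.05  0.15 -0.32] t 6.25 tilt [ 0.05  0.03 -1.  ]
dp [[-0.0023, -0.0428, -0.0011], [-0.0024, -0.0428, -0.0011], [-0.0025, -0.0428, -0.0011]] twist 0.0022 n 3
[('spindle_top', [(array([ 84.28, 235.41]), 0.76)]), ('spindle_band', [(array([126.62, 203.11]), 0.69)]), ('pointer', [(array([141.79, 228.19]), 0.83)])]
```

View pics/sp1.png

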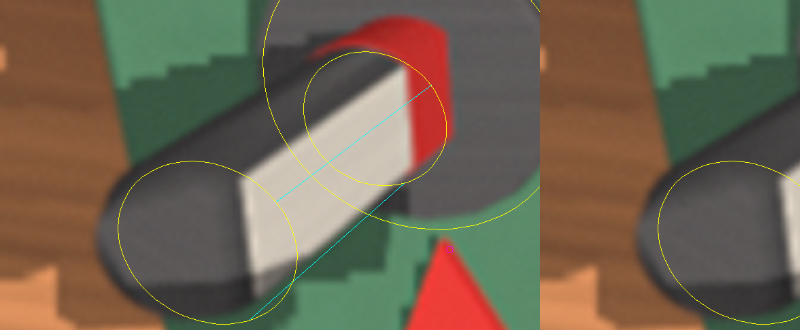

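```bash
python3 - <<'E'
from h import *
from scipy.optimize import least_squares
d=img('wrist')
C=lambda X,Y: np.array([50+X/4.76-.5,150+(Y+150)/4.76-.5])
obs=np.array([C(407,65),C(412,170),C(240,180),C(256,300),C(445,237)])
yaw=np.radians(9.7)
def mod(p):
    cx,cy,phi=p[:3];a=yaw+phi;n=np.array([np.cos(a),np.sin(a)]);t=np.array([-n[1],n[0]])
    P=[]
    for z in (120,179):
        for s in (1,-1): P.append(np.r_[np.array([cx,cy])+8*n+s*10.25*t,z])
    P.append([cx+36*np.cos(yaw),cy+36*np.sin(yaw),96])
    return proj(d,P)
for phi in (1,1.5):
    r=least_squares(lambda p:(mod(p)-obs).ravel(),[607,50,phi]);print(r.x,r.cost,(mod(r.x)-obs).ravel())
# direct
print([atz(d,o,z) for o,z in zip(obs,(120,120,179,179,96))])
plan([607,50,250],np.radians(189.7))
E
```

```text
[603.53  48.47   1.48] 3.00545269469061 [ 0.09 -0.51  0.09 -0.2   0.66 -1.25 -0.31  0.76 -0.72  1.58]
[603.53  48.47   1.48] 3.0054526946854994 [ 0.09 -0.51  0.09 -0.2   0.66 -1.25 -0.31  0.76 -0.72  1.58]
[array([593.16,  55.61, 120.  ]), array([613.34,  57.16, 120.  ]), array([593.7 ,  55.21, 179.  ]), array([612.5 ,  57.45, 179.  ]), array([637.22,  55.16,  96.  ])]
pos [576.69 174.89 244.85] yaw -169.93 gap 0.2 F [-0.25 -0.87  0.02] t 6.5 tilt [ 0.04  0.03 -1.  ]
dp [[-0.0027, -0.0428, -0.0017], [-0.0028, -0.0427, -0.0017], [-0.0029, -0.0427, -0.0017]] twist 0.0022 n 3
```

Request:
move_arm(dp=[[-0.003, -0.042, -0.002], [-0.003, -0.042, -0.002], [-0.003, -0.04, -0.002], [0, 0, 0], [0, 0, 0]], twist=[0.03, 0.03, 0.03, 0, 0], jaw=[-1, -1, -1, -1, -1])

```text
time: 7.0
eef_pos: [602.7, 51.5, 243.0]
orientation: [[-0.996, -0.088, 0.035], [-0.087, 0.996, 0.031], [-0.038, 0.028, -0.999]]
contact_force: [0.1, 1.0, 0.5]
finger_gap: 72.4
```

```bash
python3 - <<'E'
from h import *
d=img('wrist','w5.png')
plan([605,46.5,200],np.radians(184.5))
print([ (n,tip('wrist',d,n,1)) for n in ['spindle_top','spindle_band','pointer']])
for n,z in [('spindle_band',120),('spindle_top',185),('pointer',96)]:
    for px,c in tip('wrist',d,n,1): print(n,px,c,atz(d,px,z))
E
```

```text
pos [602.71  50.49 243.  ] yaw -175.06 gap 79.1 F [-0.35 -0.36 -0.56] t 7.05 tilt [ 0.04  0.03 -1.  ]
dp [[-0.0019, -0.0042, 0.043]] twist 0.0077 n 1
[('spindle_top', [(array([269.7 , 232.89]), 0.62)]), ('spindle_band', [(array([269.3 , 203.28]), 0.62)]), ('pointer', [(array([271.32, 232.68]), 0.81)])]
spindle_band [269.3  203.28] 0.62 [605.53  47.16 120.  ]
spindle_top [269.7  232.89] 0.62 [606.7   47.42 185.  ]
pointer [271.32 232.68] 0.81 [642.5   52.07  96.  ]
```

View pics/w5.png

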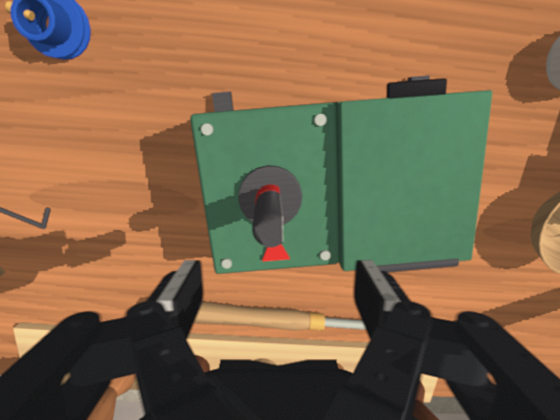

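```bash
cat >> h.py <<'E'
def plan(target,yaw=None,n=None,step=0.045):
    o=env.get_obs();p=np.array(o['eef_pos']);Rm=np.array(o['orientation'])
    y0=np.arctan2(Rm[1,0],Rm[0,0]); dy=0 if yaw is None else (yaw-y0+np.pi)%(2*np.pi)-np.pi
    d=np.array(target)-p
    if n is None: n=int(max(1,np.ceil(np.linalg.norm(d)/1000/step),np.ceil(abs(dy)/0.145)))
    rows=[]
    for i in range(n):
        a=-dy*i/n
        Rz=np.array([[np.cos(a),-np.sin(a),0],[np.sin(a),np.cos(a),0],[0,0,1]])
        rows.append([round(float(v),4) for v in (Rm@Rz).T@d/n/1000])
    print('pos',p,'yaw',round(np.degrees(y0),2),'gap',round(o['finger_gap'],1),'F',np.array(o['contact_force']),'t',round(o['time'],2),'z-axis',Rm[:,2].round(3),'yz',Rm[2,1].round(3))
    print('dp',rows,'twist',round(-dy/n,4),'n',n)
E
python3 - <<'E'
from h import *
plan([606,45,138],np.radians(184.5),n=4)
E
```

```text
pos [602.78  53.22 243.8 ] yaw -174.83 gap 85.5 F [0.47 0.07 0.8 ] t 7.35 z-axis [ 0.04  0.03 -1.  ] yz 0.028
dp [[0.0004, -0.0029, 0.0264], [0.0004, -0.0029, 0.0264], [0.0004, -0.0029, 0.0264], [0.0004, -0.0029, 0.0264]] twist 0.0029 n 4
```

Request:
move_arm(dp=[[0, -0.004, 0.026], [0, -0.004, 0.026], [0, -0.003, 0.026], [0, -0.002, 0.024], [0, 0, 0]], twist=[0.003, 0.003, 0.003, 0, 0], jaw=[-1, -1, -1, -1, -1])

```text
time: 7.85
eef_pos: [609.0, 48.1, 140.3]
orientation: [[-0.995, -0.089, 0.041], [-0.088, 0.996, 0.034], [-0.044, 0.03, -0.999]]
contact_force: [-0.2, 0.3, -0.1]
finger_gap: 85.5
```

```bash
python3 - <<'E'
from h import *
plan([606,45,138],np.radians(184.5))
d=img('wrist','w6.png');plan([606,45,138],np.radians(184.5))
E
```

```text
pos [608.99  48.06 140.31] yaw -174.95 gap 85.5 F [-0.18  0.34 -0.05] t 7.85 z-axis [ 0.04  0.03 -1.  ] yz 0.03
dp [[0.0033, -0.0028, 0.0021]] twist 0.0096 n 1
pos [610.18  48.38 142.37] yaw -174.94 gap 85.4 F [-0.37  0.01  0.21] t 7.9 z-axis [ 0.04  0.03 -1.  ] yz 0.03
dp [[0.0047, -0.0031, 0.0041]] twist 0.0097 n 1
```

View pics/w6.png

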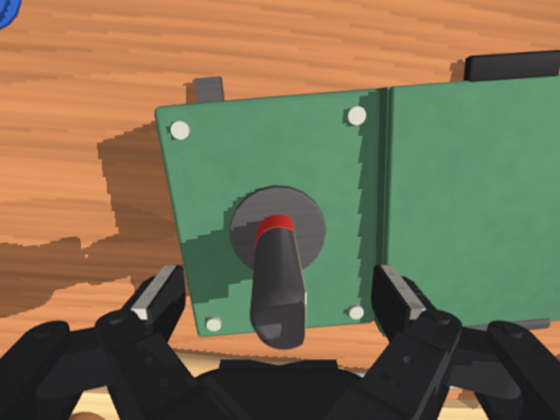

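Request:
move_arm(dp=[[0.004, -0.002, 0], [0, 0, 0], [0, 0, 0], [0, 0, 0], [0, 0, 0], [0, 0, 0], [0, 0, 0], [0, 0, 0]], twist=[0.01, 0, 0, 0, 0, 0, 0, 0], jaw=[-1, 0, 0.4, 0.6, 1, 1, 1, 1], newtons=30)

```text
time: 8.7
eef_pos: [609.4, 47.2, 148.9]
orientation: [[-0.995, -0.082, 0.053], [-0.08, 0.996, 0.035], [-0.056, 0.031, -0.998]]
contact_force: [-0.3, 1.2, -0.0]
finger_gap: 20.4
```

```bash
python3 - <<'E'
from h import *
plan([606,45,138],np.radians(184.5))
d=img('wrist','w7.png');plan([606,45,138],np.radians(184.5))
E
```

```text
pos [609.41  47.22 148.86] yaw -175.38 gap 20.4 F [-0.28  1.2  -0.05] t 8.7 z-axis [ 0.05  0.04 -1.  ] yz 0.031
dp [[0.0042, -0.0023, 0.0106]] twist 0.0021 n 1
pos [609.45  47.21 148.87] yaw -175.38 gap 20.6 F [-0.25  1.09  0.37] t 8.75 z-axis [ 0.05  0.04 -1.  ] yz 0.031
dp [[0.0042, -0.0022, 0.0106]] twist 0.002 n 1
```

View pics/w7.png

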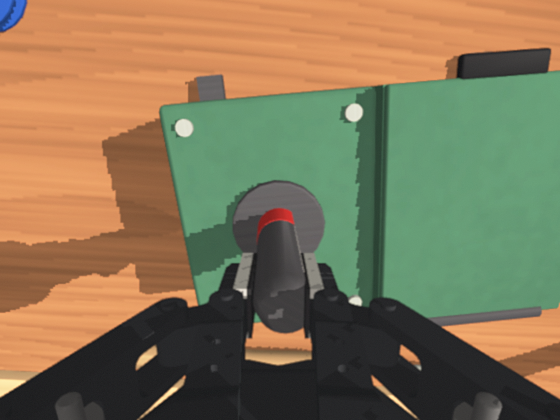

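Request:
move_arm(dp=[[0, -0.0005, 0.001], [0, -0.0005, 0.001], [0, -0.0005, 0.001], [0, -0.0005, 0.001], [0, -0.0005, 0.001], [0, -0.0005, 0.001]], twist=[0.1, 0.14, 0.14, 0.14, 0.14, 0.14], jaw=[1, 1, 1, 1, 1, 1], newtons=40)

```text
time: 9.35
eef_pos: [607.2, 46.5, 148.9]
orientation: [[-0.739, 0.672, 0.048], [0.674, 0.738, 0.034], [-0.013, 0.058, -0.998]]
contact_force: [-1.6, 1.7, 7.1]
finger_gap: 20.2
```

```bash
python3 - <<'E'
from h import *
plan([607,45,145],np.radians(99.7))
d=img('wrist','w8.png')
plan([607,45,145],np.radians(99.7))
E
```

```text
pos [607.18  46.54 148.88] yaw 137.65 gap 20.2 F [-1.6   1.73  7.09] t 9.35 z-axis [ 0.05  0.03 -1.  ] yz 0.058
dp [[-0.0002, -0.0003, 0.0008], [-0.0002, -0.0003, 0.0008], [-0.0002, -0.0002, 0.0008], [-0.0003, -0.0002, 0.0008], [-0.0003, -0.0002, 0.0008]] twist 0.1325 n 5
pos [607.2   46.56 148.88] yaw 137.29 gap 20.7 F [-1.23  1.65  7.28] t 9.4 z-axis [ 0.05  0.03 -1.  ] yz 0.058
dp [[-0.0002, -0.0003, 0.0008], [-0.0002, -0.0003, 0.0008], [-0.0002, -0.0002, 0.0008], [-0.0003, -0.0002, 0.0008], [-0.0003, -0.0002, 0.0008]] twist 0.1312 n 5
```

View pics/w8.png

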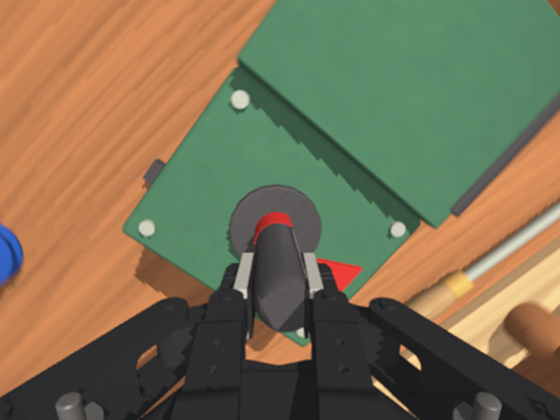

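Request:
move_arm(dp=[[0, -0.0004, 0], [0, -0.0004, 0], [0, -0.0004, 0], [0, -0.0004, 0], [0, -0.0004, 0]], twist=[0.12, 0.135, 0.135, 0.135, 0.125], jaw=[1, 1, 1, 1, 1], newtons=60)

```text
time: 9.9
eef_pos: [605.5, 47.3, 149.0]
orientation: [[-0.158, 0.986, 0.047], [0.987, 0.156, 0.031], [0.023, 0.051, -0.998]]
contact_force: [3.9, 0.9, 0.4]
finger_gap: 20.2
```

```bash
python3 - <<'E'
from h import *
d=img('wrist','w9.png')
plan([607,45,145],np.radians(99.7))
E
```

```text
pos [605.52  47.34 148.99] yaw 98.8 gap 20.3 F [3.69 1.87 0.03] t 9.95 z-axis [ 0.05  0.03 -1.  ] yz 0.051
dp [[-0.0026, 0.0009, 0.004]] twist -0.0156 n 1
```

View pics/w9.png

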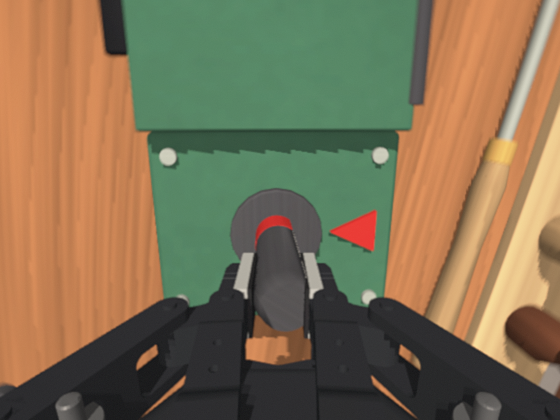

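```bash
python3 - <<'E'
from h import *
d=img('wrist')
from itertools import combinations
g=d['color'].astype(int)
# screw centroids: bright low-sat blobs
out=[]
for (u,v) in [(168,157),(380,156)]:
    w=g[v-9:v+10,u-9:u+10]; m=(w.min(2)>140)
    yy,xx=np.nonzero(m); out.append((u-9+xx.mean(),v-9+yy.mean()))
print(out)
A,B=[atz(d,o,93) for o in out]; v=B-A; print(A,B,np.degrees(np.arctan2(v[1],v[0])))
for r in range(118,140): pass
# cover edge: green->dark gradient columns
gray=g[:,:,1]
pts=[]
for u in range(160,400,4):
    col=gray[115:150,u].astype(float); k=np.argmin(np.diff(col)); pts.append((u,115+k+.5))
pts=np.array(pts); W=np.array([atz(d,p,107) for p in pts]); c=np.polyfit(W[:,0],W[:,1],1); print('cover edge yaw',np.degrees(np.arctan(c[0])),np.std(W[:,1]-np.polyval(c,W[:,0])))
print(tip('wrist',d,'pointer',1))
plan([607,45,145],np.radians(99.7))
E
```

```text
[(np.float64(166.4147465437788), np.float64(158.13824884792626)), (np.float64(379.1025641025641), np.float64(153.6769230769231))]
[531.97  86.23  93.  ] [663.72 108.54  93.  ] 9.613234947104422
cover edge yaw 9.599538658740041 0.16823928679791725
[(array([330.51, 231.08]), 0.59)]
pos [605.56  47.32 148.99] yaw 99.49 gap 20.4 F [4.5  0.86 0.99] t 10.05 z-axis [ 0.05  0.03 -1.  ] yz 0.051
dp [[-0.0026, 0.0008, 0.004]] twist -0.0037 n 1
```

Request:
move_arm(dp=[[0, 0, 0], [0, 0, 0], [0, 0, 0], [0, 0, 0]], twist=[0, 0, 0, 0], jaw=[1, 1, 1, 1], newtons=120)

```text
time: 10.45
eef_pos: [605.7, 47.4, 149.2]
orientation: [[-0.172, 0.984, 0.046], [0.985, 0.171, 0.031], [0.022, 0.05, -0.998]]
contact_force: [4.6, 1.1, 2.0]
finger_gap: 18.8
```

```bash
python3 - <<'E'
from h import *
for i in range(3):
    plan([607,45,145],np.radians(99.6)); img('wrist')
E
```

```text
pos [605.66  47.39 149.16] yaw 99.9 gap 18.8 F [4.63 1.05 1.96] t 10.45 z-axis [ 0.05  0.03 -1.  ] yz 0.05
dp [[-0.0027, 0.0007, 0.0041]] twist 0.0053 n 1
pos [605.65  47.35 149.18] yaw 99.89 gap 19.1 F [2.97 1.98 0.78] t 10.5 z-axis [ 0.05  0.03 -1.  ] yz 0.05
dp [[-0.0026, 0.0007, 0.0042]] twist 0.0051 n 1
pos [605.67  47.35 149.18] yaw 99.88 gap 19.0 F [4.76 1.87 1.23] t 10.55 z-axis [ 0.05  0.03 -1.  ] yz 0.051
dp [[-0.0026, 0.0007, 0.0042]] twist 0.005 n 1
```

Request:
move_arm(dp=[[0, 0, 0], [0, 0, 0], [0, 0, 0], [0, 0, 0]], twist=[0, 0, 0, 0], jaw=[-0.3, -1, -1, -1], newtons=40)

```text
time: 11.0
eef_pos: [605.4, 46.7, 148.8]
orientation: [[-0.169, 0.984, 0.047], [0.985, 0.168, 0.033], [0.024, 0.052, -0.998]]
contact_force: [-0.7, -0.1, -0.2]
finger_gap: 76.1
```

```bash
python3 - <<'E'
from h import *
plan([606,46,260],np.radians(99.6))
E
```

```text
pos [605.38  46.67 148.78] yaw 99.74 gap 76.1 F [-0.73 -0.15 -0.16] t 11.0 z-axis [ 0.05  0.03 -1.  ] yz 0.052
dp [[0.0006, 0.0021, -0.037], [0.0006, 0.0021, -0.037], [0.0006, 0.0021, -0.037]] twist 0.0008 n 3
```

Request:
move_arm(dp=[[0, 0.002, -0.035], [0, 0.002, -0.04], [0, 0.002, -0.04], [0, 0, 0], [0, 0, 0], [0, 0, 0]], twist=[0, 0, 0, 0, 0, 0], jaw=[-1, -1, -1, -1, -1, -1])

```text
time: 11.6
eef_pos: [605.0, 43.3, 266.8]
orientation: [[-0.168, 0.985, 0.045], [0.986, 0.166, 0.033], [0.025, 0.05, -0.998]]
contact_force: [0.4, -0.4, -1.3]
finger_gap: 85.4
```

```bash
python3 - <<'E'
from h import *
d=img('wrist','w10.png')
plan([606,46,260],np.radians(99.6))
print(env.get_obs()['qpos'])
o=np.array([606.5,47.5]);
for phi in (-10,0,10):
    a=np.radians(9.6+phi);n=np.array([np.cos(a),np.sin(a)]);t=np.array([-n[1],n[0]])
    print(phi,proj(d,[np.r_[o+8*n+s*10.25*t,z] for z in (120,179) for s in (1,-1)]).round(1).tolist())
im=d['color'][150:300,200:360,::-1]
cv2.imwrite('pics/w10z.png',cv2.resize(im,None,fx=4,fy=4,interpolation=cv2.INTER_CUBIC))
E
```

```text
pos [604.66  43.33 266.16] yaw 99.65 gap 85.6 F [ 0.27 -0.33  0.54] t 11.65 z-axis [ 0.04  0.03 -1.  ] yz 0.049
dp [[0.0022, 0.0015, 0.0063]] twist 0.0009 n 1
[-0.61  0.19  0.59  1.58 -0.14  1.36  0.17]
-10 [[283.3, 188.8], [279.5, 209.8], [288.6, 203.2], [283.8, 228.8]]
0 [[281.6, 187.2], [281.5, 208.5], [286.4, 201.2], [286.2, 227.2]]
10 [[279.5, 185.9], [283.3, 206.9], [283.9, 199.7], [288.4, 225.2]]
```

View pics/w10z.png

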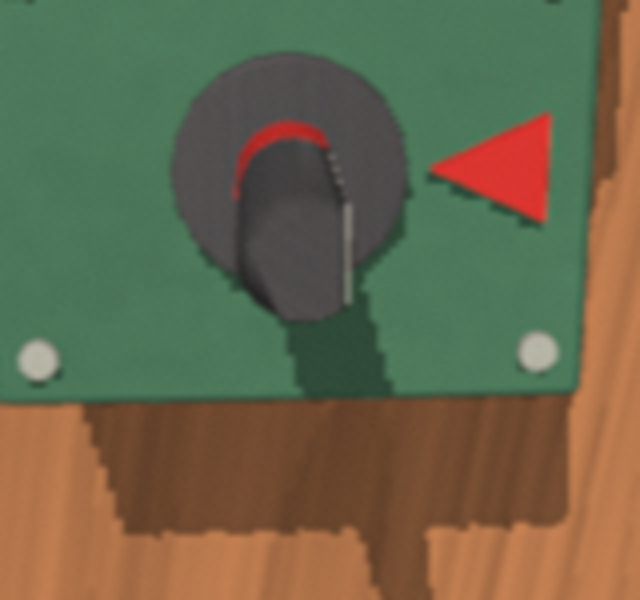

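Flat edge at (286.5,201)–(286.7,226), which matches the model for turn 0 to under 1°. The spindle axis at (606.5, 47.5) also fits. On to the pulley.

```bash
python3 - <<'E'
from h import *
plan([478,-312,230],np.radians(30),n=9)
E
```

```text
pos [604.66  43.33 266.16] yaw 99.65 gap 85.6 F [ 0.27 -0.33  0.54] t 11.65 z-axis [ 0.04  0.03 -1.  ] yz 0.049
dp [[-0.0367, -0.0206, 0.0021], [-0.0391, -0.0155, 0.0021], [-0.0408, -0.0101, 0.0021], [-0.0418, -0.0045, 0.0021], [-0.042, 0.0012, 0.0021], [-0.0415, 0.0068, 0.0021], [-0.0402, 0.0123, 0.0021], [-0.0382, 0.0176, 0.0021], [-0.0354, 0.0226, 0.0021]] twist 0.1351 n 9
```

Request:
move_arm(dp=[[-0.037, -0.021, 0.002], [-0.039, -0.016, 0.002], [-0.041, -0.01, 0.002], [-0.042, -0.004, 0.002], [-0.042, 0.001, 0.002], [-0.041, 0.007, 0.002], [-0.04, 0.012, 0.002], [-0.038, 0.018, 0.002]], twist=[0.135, 0.135, 0.135, 0.135, 0.135, 0.135, 0.135, 0.135], jaw=[-1, -1, -1, -1, -1, -1, -1, -1])

```text
time: 12.45
eef_pos: [482.4, -270.6, 222.7]
orientation: [[0.805, 0.592, 0.03], [0.591, -0.806, 0.038], [0.046, -0.013, -0.999]]
contact_force: [0.4, -0.1, 0.1]
finger_gap: 85.1
```

```bash
python3 - <<'E'
from h import *
plan([478,-312,230],np.radians(30))
E
```

```text
pos [ 482.37 -270.63  222.74] yaw 36.27 gap 85.1 F [ 0.44 -0.13  0.14] t 12.45 z-axis [ 0.03  0.04 -1.  ] yz -0.013
dp [[-0.0276, 0.0307, -0.0089]] twist 0.1095 n 1
```

Request:
move_arm(dp=[[-0.026, 0.029, -0.008], [0, 0, 0], [0, 0, 0]], twist=[0.09, 0, 0], jaw=[-1, -1, -1])

```text
time: 12.75
eef_pos: [471.2, -316.9, 225.4]
orientation: [[0.865, 0.501, 0.023], [0.5, -0.865, 0.037], [0.038, -0.021, -0.999]]
contact_force: [-1.1, 1.1, 0.4]
finger_gap: 85.4
```

```bash
python3 - <<'E'
from h import *
d=img('wrist','w11.png')
plan([485,-308,100],np.radians(30))
for n,z in [('pulley_mid',22),('screw_head',30)]:
    for px,c in tip('wrist',d,n): print(n,px,c,atz(d,px,z))
E
```

```text
pos [ 471.07 -317.19  225.53] yaw 30.04 gap 85.2 F [-0.31 -1.12  0.44] t 12.8 z-axis [ 0.02  0.04 -1.  ] yz -0.02
dp [[0.004, 0.0005, 0.042], [0.004, 0.0005, 0.042], [0.004, 0.0005, 0.042]] twist 0.0002 n 3
pulley_mid [280.   177.28] 0.96 [ 485.45 -306.61   22.  ]
pulley_mid [172.42 138.1 ] 0.96 [ 463.82 -184.41   22.  ]
pulley_mid [245.78 273.42] 0.78 [ 364.99 -329.09   22.  ]
screw_head [224.78 275.39] 0.75 [ 353.94 -308.05   30.  ]
screw_head [275.58 154.98] 0.62 [ 504.66 -290.17   30.  ]
```

View pics/w11.png

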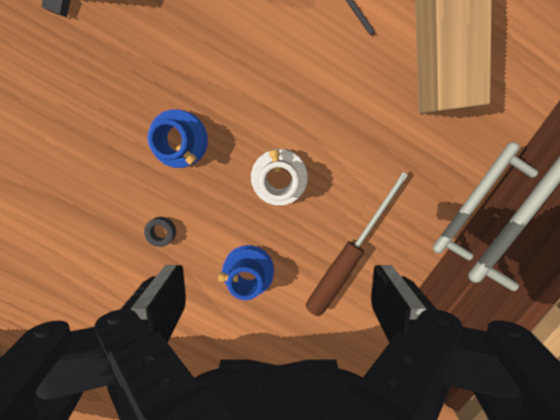

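```bash
python3 - <<'E'
from h import *
plan([478,-311,130],np.radians(36),n=3)
E
```

```text
pos [ 472.34 -315.54  226.02] yaw 30.23 gap 85.5 F [-0.7   0.66  0.04] t 12.9 z-axis [ 0.02  0.04 -1.  ] yz -0.02
dp [[0.0011, 0.0003, 0.0321], [0.0011, 0.0003, 0.0321], [0.0011, 0.0004, 0.0321]] twist -0.0336 n 3
```

Request:
move_arm(dp=[[0.001, 0, 0.032], [0.001, 0, 0.032], [0.001, 0, 0.032], [0, 0, 0]], twist=[-0.034, -0.034, -0.034, 0], jaw=[-0.6, -0.6, -0.6, -0.6])

```text
time: 13.3
eef_pos: [482.1, -303.4, 128.0]
orientation: [[0.797, 0.603, 0.028], [0.602, -0.798, 0.04], [0.047, -0.015, -0.999]]
contact_force: [-0.4, 0.2, -0.2]
finger_gap: 68.4
```

```bash
python3 - <<'E'
from h import *
d=img('wrist','w12.png')
plan([485,-308,60],np.radians(36))
for n,z in [('pulley_mid',22),('screw_head',30)]:
    for px,c in tip('wrist',d,n): print(n,px,c,atz(d,px,z))
im=d['color'][100:270,190:380,::-1]
cv2.imwrite('pics/w12z.png',cv2.resize(im,None,fx=3.5,fy=3.5,interpolation=cv2.INTER_CUBIC))
E
```

```text
pos [ 483.3  -304.57  130.33] yaw 36.99 gap 68.3 F [ 0.18  0.94 -0.22] t 13.35 z-axis [ 0.03  0.04 -1.  ] yz -0.012
dp [[-0.0021, 0.0023, 0.0351], [-0.002, 0.0023, 0.0351]] twist 0.0086 n 2
pulley_mid [225.51 334.4 ] 0.79 [ 363.27 -331.21   22.  ]
pulley_mid [148.9  148.89] 0.77 [ 462.81 -188.28   22.  ]
pulley_mid [281.79 215.29] 0.67 [ 483.23 -304.42   22.  ]
screw_head [164.98 173.88] 0.95 [ 456.36 -210.94   30.  ]
screw_head [196.   334.11] 0.94 [ 352.88 -308.33   30.  ]
```

View pics/w12.png

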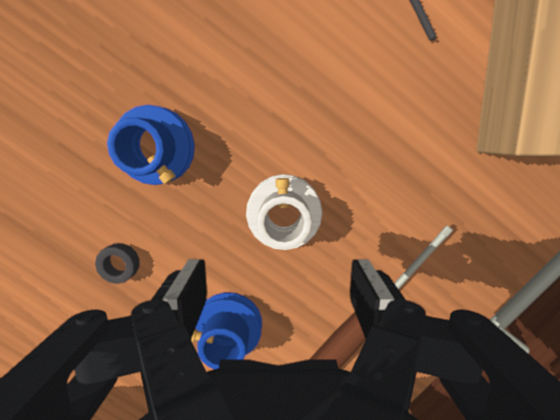

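View pics/w12z.png

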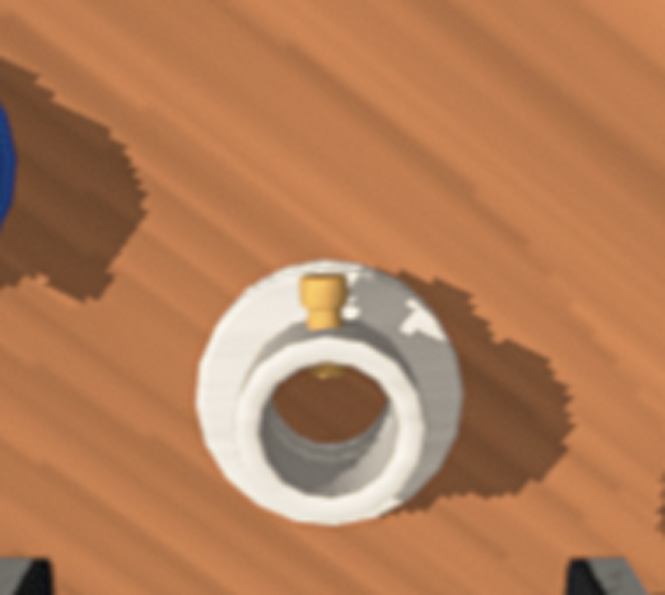

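```bash
python3 - <<'E'
from h import *
d=img('wrist')
P=lambda u,v,z: atz(d,(190+u/3.5-.5,100+v/3.5-.5),z)
top=P(332,424,44);wh=P(329.5,392,10);hd=P(323,297,30);tp=P(327,371,30);bot=P(330,405,0)
print(top,wh,hd,tp,bot)
# hub-top ellipse extremes
L,R=P(236,425,44),P(426,425,44);print('hub dia',np.linalg.norm(L-R),(L+R)/2)
T,B=P(332,337,44),P(332,513,44);print('dia',np.linalg.norm(T-B),(T+B)/2)
L,R=P(196,392,16),P(462,392,16);print('wheel',np.linalg.norm(L-R),(L+R)/2)
T,B=P(330,260,16),P(330,525,8);print((T+B)/2)
c=np.array([484.,-305,0])
for h in (hd,): 
    v=h-top; print(np.degrees(np.arctan2(v[1],v[0])),np.linalg.norm(v[:2]))
v=hd-tp;print(np.degrees(np.arctan2(v[1],v[0])),np.linalg.norm(v[:2]))
plan([484,-305,60],np.radians(38))
E
```

```text
[ 487.56 -310.3    44.  ] [ 486.85 -310.62   10.  ] [ 507.24 -293.08   30.  ] [ 494.08 -304.15   30.  ] [ 482.36 -314.33    0.  ]
hub dia 41.809643970543746 [ 487.24 -310.26   44.  ]
dia 40.08477057875834 [ 487.07 -310.67   44.  ]
wheel 65.02450418068811 [ 487.85 -309.6    16.  ]
[ 486.02 -311.38   12.  ]
41.18311985445293 26.153120561444375
40.082869678789095 17.194733891237508
pos [ 484.68 -307.82  133.93] yaw 36.86 gap 68.1 F [ 0.32 -0.68  0.6 ] t 13.5 z-axis [ 0.04  0.04 -1.  ] yz -0.005
dp [[-0.0013, -0.0011, 0.037], [-0.0013, -0.0011, 0.037]] twist -0.0099 n 2
```

```bash
python3 - <<'E'
from h import *
plan([485,-305.8,60],np.radians(40.5))
E
```

```text
pos [ 484.68 -307.82  133.93] yaw 36.86 gap 68.1 F [ 0.32 -0.68  0.6 ] t 13.5 z-axis [ 0.04  0.04 -1.  ] yz -0.005
dp [[-0.0012, -0.0005, 0.037], [-0.0011, -0.0005, 0.037]] twist -0.0318 n 2
```

Request:
move_arm(dp=[[-0.001, 0, 0.037], [-0.001, 0, 0.034], [0, 0, 0], [0, 0, 0]], twist=[-0.034, -0.032, 0, 0], jaw=[-0.6, -0.6, -0.6, -0.6])

```text
time: 13.9
eef_pos: [492.3, -310.1, 70.6]
orientation: [[0.756, 0.652, 0.052], [0.652, -0.758, 0.029], [0.059, 0.012, -0.998]]
contact_force: [0.1, -0.3, -0.3]
finger_gap: 68.7
```

```bash
python3 - <<'E'
from h import *
for i in range(3):
    d=img('wrist','w13.png'); plan([485.7,-305.5,18],np.radians(40.5))
im=d['color'][180:420,140:420,::-1]
cv2.imwrite('pics/w13z.png',cv2.resize(im,None,fx=2.5,fy=2.5,interpolation=cv2.INTER_CUBIC))
E
```

```text
pos [ 492.26 -309.95   70.71] yaw 40.78 gap 67.8 F [-0.29 -0.49  0.2 ] t 13.95 z-axis [ 0.05  0.03 -1.  ] yz 0.012
dp [[-0.0026, -0.0041, 0.0262], [-0.0026, -0.0041, 0.0262]] twist 0.0024 n 2
pos [ 492.37 -309.96   70.83] yaw 40.79 gap 68.3 F [-0.37  0.39  0.25] t 14.0 z-axis [ 0.05  0.03 -1.  ] yz 0.012
dp [[-0.0026, -0.0042, 0.0263], [-0.0026, -0.0042, 0.0263]] twist 0.0025 n 2
pos [ 492.43 -309.89   70.77] yaw 40.8 gap 68.4 F [-0.13  0.57 -0.25] t 14.05 z-axis [ 0.05  0.03 -1.  ] yz 0.012
dp [[-0.0027, -0.0042, 0.0262], [-0.0027, -0.0042, 0.0262]] twist 0.0027 n 2
```

View pics/w13z.png

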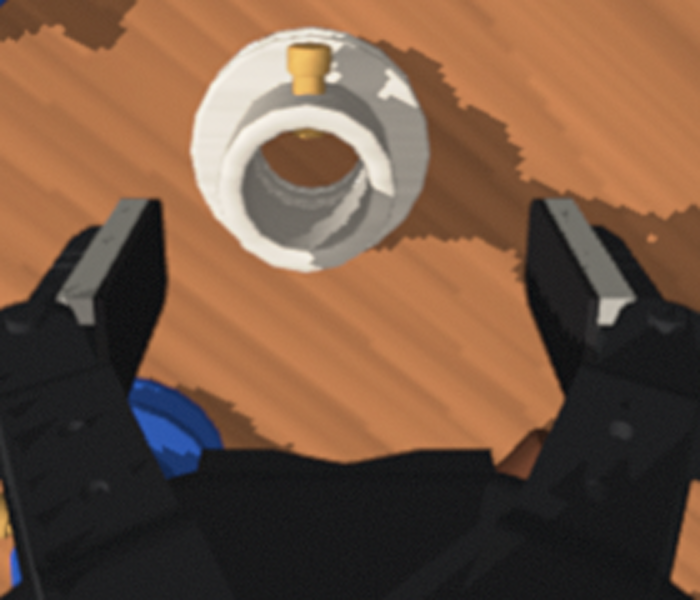

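```bash
python3 - <<'E'
from h import *
d=img('wrist')
P=lambda u,v,z: atz(d,(140+u/2.5-.5,180+v/2.5-.5),z)
L,R=P(220,188,44),P(397,188,44);T,B=P(308,106,44),P(308,270,44)
print(np.linalg.norm(L-R),np.linalg.norm(T-B),(L+R)/2,(T+B)/2)
L,R=P(192,145,16),P(429,145,16);print(np.linalg.norm(L-R),(L+R)/2)
h,t=P(309,70,30),P(310,133,30);v=h-t;print(np.degrees(np.arctan2(v[1],v[0])))
v=h-(T+B)/2;print(np.degrees(np.arctan2(v[1],v[0])))
plan([485.7,-305.5,18],np.radians(40.8))
E
```

```text
41.09541737289785 40.3579306856353 [ 484.62 -305.45   44.  ] [ 484.15 -305.67   44.  ]
63.07692747678181 [ 485.65 -304.09   16.  ]
40.995633969890356
40.61098382349345
pos [ 492.31 -309.76   70.5 ] yaw 40.81 gap 68.2 F [-0.48  1.13 -0.1 ] t 14.1 z-axis [ 0.05  0.03 -1.  ] yz 0.012
dp [[-0.0027, -0.0041, 0.0261], [-0.0027, -0.0041, 0.0261]] twist 0.0001 n 2
```

Request:
move_arm(dp=[[-0.003, -0.004, 0.024], [-0.003, -0.004, 0.022], [-0.001, 0, 0.006], [0, 0, 0], [0, 0, 0]], twist=[0, 0, 0, 0, 0], jaw=[-0.6, -0.6, -0.6, -0.6, -0.6])

```text
time: 14.6
eef_pos: [489.2, -309.1, 23.5]
orientation: [[0.755, 0.653, 0.063], [0.652, -0.757, 0.026], [0.065, 0.022, -0.998]]
contact_force: [0.1, -0.4, -0.1]
finger_gap: 68.1
```

```bash
python3 - <<'E'
from h import *
for i in range(2):
    d=img('wrist','w14.png'); plan([485.6,-304.7,18],np.radians(40.8))
E
```

```text
pos [ 489.4  -309.24   23.66] yaw 40.83 gap 68.1 F [-0.49 -0.09  0.45] t 14.65 z-axis [ 0.06  0.03 -1.  ] yz 0.022
dp [[-0.0003, -0.006, 0.0055]] twist 0.0005 n 1
pos [ 489.44 -309.2    23.64] yaw 40.83 gap 68.3 F [-0.2   0.33 -0.62] t 14.7 z-axis [ 0.06  0.03 -1.  ] yz 0.022
dp [[-0.0003, -0.006, 0.0055]] twist 0.0006 n 1
```

View pics/w14.png

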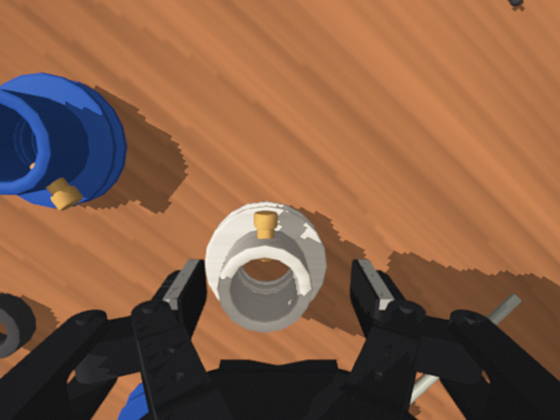

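Request:
move_arm(dp=[[0, -0.006, 0.004], [0, -0.001, 0.002], [0, 0, 0]], twist=[0, 0, 0], jaw=[-0.6, -0.6, -0.6])

```text
time: 15.0
eef_pos: [486.1, -303.8, 18.7]
orientation: [[0.755, 0.653, 0.067], [0.653, -0.757, 0.025], [0.067, 0.025, -0.997]]
contact_force: [0.4, -0.2, -0.3]
finger_gap: 68.1
```

```bash
python3 - <<'E'
from h import *
d=img('wrist','w15.png'); plan([485.6,-304.7,18],np.radians(40.8))
E
```

```text
pos [ 486.02 -303.77   18.65] yaw 40.85 gap 68.5 F [ 1.05  0.33 -0.54] t 15.05 z-axis [ 0.07  0.03 -1.  ] yz 0.024
dp [[-0.001, 0.0004, 0.0006]] twist 0.0009 n 1
```

View pics/w15.png

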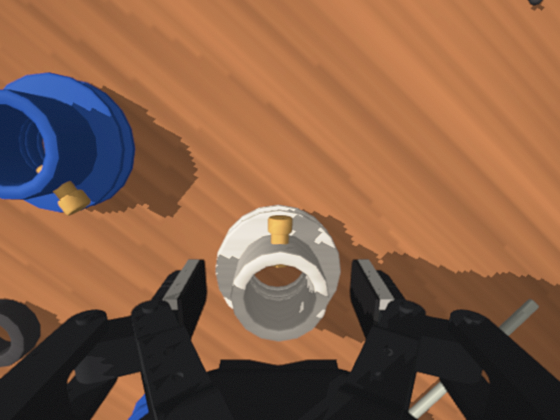

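Request:
move_arm(dp=[[0, 0, 0], [0, 0, 0], [0, 0, 0.001], [0, 0, 0], [0, 0, 0], [0, 0, 0]], twist=[0, 0, 0, 0, 0, 0], jaw=[-0.2, 0.1, 1, 1, 1, 1], newtons=60)

```text
time: 15.65
eef_pos: [486.3, -304.0, 19.4]
orientation: [[0.755, 0.653, 0.067], [0.653, -0.757, 0.026], [0.068, 0.024, -0.997]]
contact_force: [-0.8, -0.9, 1.2]
finger_gap: 41.0
```

```bash
python3 - <<'E'
from h import *
d=img('wrist','w16.png'); plan([485.6,-304.7,18],np.radians(40.8))
E
```

```text
pos [ 486.28 -304.02   19.38] yaw 40.85 gap 40.4 F [-0.25  0.58  0.63] t 15.7 z-axis [ 0.07  0.03 -1.  ] yz 0.024
dp [[-0.001, 0.0, 0.0013]] twist 0.0009 n 1
```

View pics/w16.png

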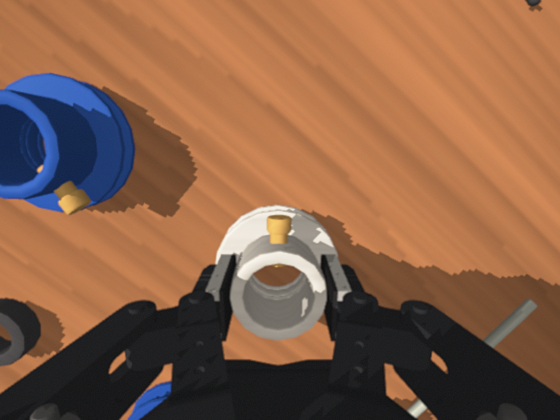

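Request:
move_arm(dp=[[0, 0, -0.015], [0, 0, -0.025], [0, 0, -0.035], [0, 0, -0.035], [0, 0, -0.035], [0, 0, -0.035], [0, 0, -0.035], [0, 0, -0.01]], twist=[0, 0, 0, 0, 0, 0, 0, 0], jaw=[1, 1, 1, 1, 1, 1, 1, 1])

```text
time: 16.5
eef_pos: [465.5, -310.1, 251.6]
orientation: [[0.759, 0.649, 0.057], [0.649, -0.761, 0.029], [0.062, 0.015, -0.998]]
contact_force: [1.1, -0.6, -3.0]
finger_gap: 40.2
```

```bash
cat >> h.py <<'E'
# grasp record: tool pose at grasp, pulley bottom centre
_R0=np.array([[.755,.653,.067],[.653,-.757,.026],[.068,.024,-.997]]);_u,_s,_v=np.linalg.svd(_R0);R0=_u@_v
p0=np.array([486.3,-304.0,19.4]); a0=np.radians(40.8)
Rp0=np.array([[np.cos(a0),-np.sin(a0),0],[np.sin(a0),np.cos(a0),0],[0,0,1]])
off=R0.T@(np.array([484.6,-305.3,0])-p0); Rrel=R0.T@Rp0
def pulley():
    o=env.get_obs();R=np.array(o['orientation']);p=np.array(o['eef_pos'])
    b=p+R@off;Rp=R@Rrel
    return b,Rp
def show():
    b,Rp=pulley();print('pulley bottom',b,'yaw',round(np.degrees(np.arctan2(Rp[1,0],Rp[0,0])),2),'axis',Rp[:,2].round(3),'top centre',b+44*Rp[:,2])
E
python3 - <<'E'
from h import *
print(off)
d=img('wrist','w17.png'); plan([600,45,260],np.radians(9.6)); show()
E
```

```text
[-3.45 -0.59 19.2 ]
pos [ 465.57 -309.99  251.49] yaw 40.53 gap 40.6 F [ 0.56 -0.52 -1.1 ] t 16.55 z-axis [ 0.06  0.03 -1.  ] yz 0.015
dp [[0.037, -0.0203, 0.0011], [0.0357, -0.0225, 0.0011], [0.0343, -0.0246, 0.0011], [0.0327, -0.0266, 0.0011], [0.0311, -0.0285, 0.0011], [0.0293, -0.0303, 0.0011], [0.0275, -0.032, 0.0011], [0.0255, -0.0336, 0.0011], [0.0234, -0.0351, 0.0011]] twist 0.06 n 9
pulley bottom [ 463.66 -311.22  232.1 ] yaw 40.51 axis [ 0.01 -0.    1.  ] top centre [ 464.12 -311.37  276.1 ]
```

View pics/w17.png

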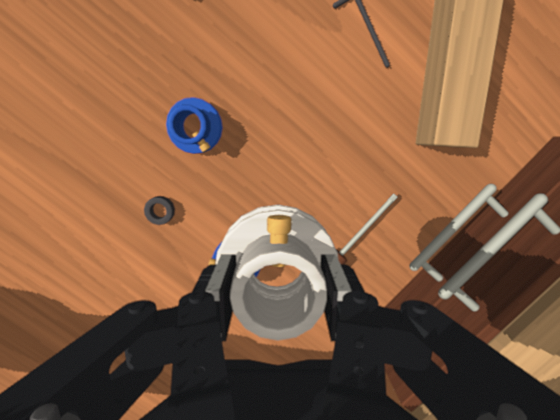

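Request:
move_arm(dp=[[0.037, -0.02, 0], [0.036, -0.022, 0], [0.034, -0.024, 0], [0.033, -0.026, 0], [0.031, -0.028, 0], [0.029, -0.03, 0], [0.027, -0.032, 0], [0.02, -0.026, 0]], twist=[0.06, 0.06, 0.06, 0.06, 0.06, 0.06, 0.06, 0.06], jaw=[1, 1, 1, 1, 1, 1, 1, 1])

```text
time: 17.35
eef_pos: [580.3, -3.5, 252.9]
orientation: [[0.981, 0.19, 0.038], [0.189, -0.982, 0.027], [0.043, -0.02, -0.999]]
contact_force: [0.0, -0.3, -2.3]
finger_gap: 40.7
```

```bash
python3 - <<'E'
from h import *
plan([607,48,260],np.radians(9.6)); show()
E
```

```text
pos [580.26  -3.54 252.87] yaw 10.89 gap 40.7 F [ 0.01 -0.29 -2.28] t 17.35 z-axis [ 0.04  0.03 -1.  ] yz -0.02
dp [[0.0181, -0.0228, -0.0023], [0.0179, -0.023, -0.0023]] twist 0.0113 n 2
pulley bottom [577.49  -3.08 233.55] yaw 11.0 axis [ 0.03 -0.04  1.  ] top centre [578.95  -4.76 277.5 ]
```

Request:
move_arm(dp=[[0.018, -0.023, -0.002], [0.016, -0.02, -0.002], [0, 0, 0], [0, 0, 0]], twist=[0.011, 0.011, 0, 0], jaw=[1, 1, 1, 1])

```text
time: 17.75
eef_pos: [602.8, 55.1, 248.7]
orientation: [[0.984, 0.176, 0.023], [0.175, -0.984, 0.025], [0.027, -0.021, -0.999]]
contact_force: [-0.9, -1.4, -2.3]
finger_gap: 40.6
```

```bash
python3 - <<'E'
from h import *
d=img('wrist','w18.png');img('wrist');plan([607,48,260],np.radians(9.6)); show()
s=img('side')
im=s['color'][100:240,230:370,::-1]
cv2.imwrite('pics/s18.png',cv2.resize(im,None,fx=4,fy=4,interpolation=cv2.INTER_CUBIC))
E
```

```text
pos [602.76  55.05 249.13] yaw 10.07 gap 40.5 F [ 0.08 -0.33 -4.08] t 17.85 z-axis [ 0.02  0.03 -1.  ] yz -0.022
dp [[0.0032, 0.0074, -0.011]] twist 0.0082 n 1
pulley bottom [599.71  55.54 229.86] yaw 10.18 axis [ 0.05 -0.04  1.  ] top centre [601.82  53.85 273.77]
```

View pics/s18.png

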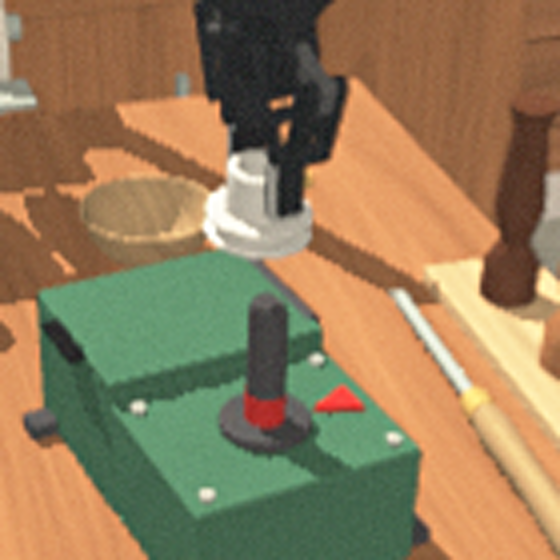

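View pics/w18.png

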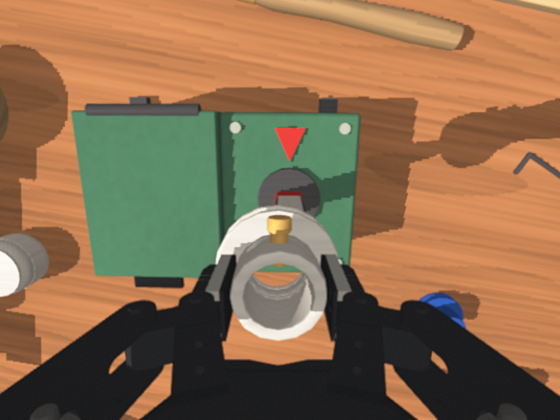

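```bash
python3 - <<'E'
from h import *
plan([360,-400,470],np.radians(9.6),n=16)
E
```

```text
pos [603.04  54.32 249.87] yaw 10.01 gap 40.5 F [-0.33 -0.31 -3.  ] t 17.9 z-axis [ 0.02  0.03 -1.  ] yz -0.022
dp [[-0.0195, 0.025, -0.0149], [-0.0195, 0.025, -0.0149], [-0.0195, 0.025, -0.0149], [-0.0195, 0.025, -0.0149], [-0.0194, 0.025, -0.0149], [-0.0194, 0.025, -0.0149], [-0.0194, 0.0251, -0.0149], [-0.0194, 0.0251, -0.0149], [-0.0194, 0.0251, -0.0149], [-0.0194, 0.0251, -0.0149], [-0.0194, 0.0251, -0.0149], [-0.0194, 0.0251, -0.0149], [-0.0194, 0.0251, -0.0149], [-0.0193, 0.0251, -0.0149], [-0.0193, 0.0251, -0.0149], [-0.0193, 0.0251, -0.0149]] twist 0.0004 n 16
```

Request:
move_arm(dp=[[-0.02, 0.025, -0.02], [-0.02, 0.025, -0.02], [-0.02, 0.025, -0.02], [-0.02, 0.025, -0.02], [-0.02, 0.025, -0.02], [-0.02, 0.025, -0.02], [-0.02, 0.025, -0.02], [-0.02, 0.025, -0.02]], twist=[0, 0, 0, 0, 0, 0, 0, 0], jaw=[1, 1, 1, 1, 1, 1, 1, 1])

```text
time: 18.7
eef_pos: [466.1, -188.0, 401.4]
orientation: [[0.986, 0.167, 0.019], [0.166, -0.986, 0.03], [0.024, -0.027, -0.999]]
contact_force: [-0.2, -0.7, -1.8]
finger_gap: 40.6
```

```bash
python3 - <<'E'
from h import *
plan([360,-400,470],np.radians(9.6)); show()
E
```

```text
pos [ 466.14 -187.96  401.39] yaw 9.56 gap 40.6 F [-0.16 -0.68 -1.78] t 18.7 z-axis [ 0.02  0.03 -1.  ] yz -0.027
dp [[-0.023, 0.0316, -0.0128], [-0.023, 0.0316, -0.0128], [-0.023, 0.0316, -0.0128], [-0.023, 0.0316, -0.0128], [-0.023, 0.0316, -0.0128], [-0.0231, 0.0316, -0.0128]] twist -0.0001 n 6
pulley bottom [ 463.01 -187.37  382.14] yaw 9.7 axis [ 0.05 -0.04  1.  ] top centre [ 465.29 -189.24  426.04]
```

Continue out to the side, then come down there in open air to see whether the tilt corrects.

Request:
move_arm(dp=[[-0.023, 0.032, -0.013], [-0.023, 0.032, -0.013], [-0.023, 0.032, -0.013], [-0.023, 0.032, -0.013], [-0.023, 0.032, -0.013], [-0.01, 0.02, -0.01]], twist=[0, 0, 0, 0, 0, 0], jaw=[1, 1, 1, 1, 1, 1])

```text
time: 19.3
eef_pos: [354.1, -404.8, 472.9]
orientation: [[0.988, 0.152, 0.034], [0.151, -0.988, 0.035], [0.039, -0.03, -0.999]]
contact_force: [-0.1, -0.2, -3.1]
finger_gap: 40.5
```

Request:
move_arm(dp=[[0, 0, 0.03], [0, 0, 0.03], [0, 0, 0.03], [0, 0, 0.03], [0, 0, 0.03]], twist=[0, 0, 0, 0, 0], jaw=[1, 1, 1, 1, 1])

```text
time: 19.8
eef_pos: [345.3, -416.3, 322.9]
orientation: [[0.992, 0.117, 0.043], [0.116, -0.993, 0.024], [0.045, -0.019, -0.999]]
contact_force: [-0.3, -0.4, -3.5]
finger_gap: 40.6
```

Request:
move_arm(dp=[[0, 0, 0.03], [0, 0, 0.03], [0, 0, 0.03], [0, 0, 0.03], [0, 0, 0.03]], twist=[0, 0, 0, 0, 0], jaw=[1, 1, 1, 1, 1])

```text
time: 20.3
eef_pos: [344.7, -415.3, 167.5]
orientation: [[0.993, 0.105, 0.052], [0.104, -0.994, 0.027], [0.054, -0.022, -0.998]]
contact_force: [0.5, -0.1, -2.3]
finger_gap: 40.8
```

```bash
python3 - <<'E'
from h import *
plan([360,-400,470],np.radians(9.6)); show(); print(env.get_obs()['qpos'])
E
```

```text
pos [ 344.73 -415.32  167.48] yaw 5.97 gap 40.8 F [ 0.48 -0.08 -2.32] t 20.3 z-axis [ 0.05  0.03 -1.  ] yz -0.022
dp [[0.0047, -0.0029, -0.043], [0.0048, -0.0028, -0.043], [0.0048, -0.0028, -0.043], [0.0048, -0.0027, -0.043], [0.0048, -0.0027, -0.043], [0.0049, -0.0027, -0.043], [0.0049, -0.0026, -0.043]] twist -0.009 n 7
pulley bottom [ 342.24 -414.57  148.14] yaw 6.09 axis [ 0.02 -0.04  1.  ] top centre [ 343.05 -416.5   192.09]
[-0.16  0.22  1.15  1.85 -0.27  1.21 -0.38]
```

```bash
python3 - <<'E'
from h import *
plan([604,48,420],np.radians(9.6),n=15)
E
```

```text
pos [ 344.73 -415.32  167.48] yaw 5.97 gap 40.8 F [ 0.48 -0.08 -2.32] t 20.3 z-axis [ 0.05  0.03 -1.  ] yz -0.022
dp [[0.0213, -0.0293, -0.0151], [0.0214, -0.0292, -0.0151], [0.0215, -0.0291, -0.0151], [0.0217, -0.029, -0.0151], [0.0218, -0.0289, -0.0151], [0.0219, -0.0288, -0.0151], [0.022, -0.0287, -0.0151], [0.0221, -0.0286, -0.0151], [0.0223, -0.0285, -0.0151], [0.0224, -0.0284, -0.0151], [0.0225, -0.0283, -0.0151], [0.0226, -0.0282, -0.0151], [0.0227, -0.0281, -0.0151], [0.0229, -0.028, -0.0151], [0.023, -0.0279, -0.0151]] twist -0.0042 n 15
```

Request:
move_arm(dp=[[0.01, -0.01, -0.035], [0.02, -0.028, -0.03], [0.022, -0.03, -0.025], [0.022, -0.03, -0.02], [0.022, -0.03, -0.02], [0.022, -0.03, -0.015], [0.022, -0.03, -0.015], [0.022, -0.03, -0.01]], twist=[-0.004, -0.004, -0.004, -0.004, -0.004, -0.004, -0.004, -0.004], jaw=[1, 1, 1, 1, 1, 1, 1, 1])

```text
time: 21.1
eef_pos: [461.5, -189.4, 346.0]
orientation: [[0.994, 0.101, 0.039], [0.1, -0.994, 0.041], [0.043, -0.037, -0.998]]
contact_force: [1.2, -0.1, -3.2]
finger_gap: 40.3
```

```bash
python3 - <<'E'
from h import *
plan([604,48,400],np.radians(9.6)); show(); print(env.get_obs()['qpos'])
E
```

```text
pos [ 461.52 -189.36  346.01] yaw 5.72 gap 40.3 F [ 1.17 -0.07 -3.22] t 21.1 z-axis [ 0.04  0.04 -1.  ] yz -0.037
dp [[0.0239, -0.0319, -0.0055], [0.0243, -0.0317, -0.0055], [0.0246, -0.0315, -0.0055], [0.0249, -0.0312, -0.0055], [0.0252, -0.031, -0.0055], [0.0255, -0.0307, -0.0055], [0.0258, -0.0305, -0.0055]] twist -0.0097 n 7
pulley bottom [ 458.79 -188.32  326.71] yaw 5.9 axis [ 0.03 -0.06  1.  ] top centre [ 460.14 -190.89  370.61]
[-0.56 -0.12  0.86  1.67  0.04  1.53 -1.17]
```

Request:
move_arm(dp=[[0, 0, 0.04], [0, 0, 0.04], [0, 0, 0.04], [0, 0, 0.04], [0, 0, 0.03]], twist=[0, 0, 0, 0, 0], jaw=[1, 1, 1, 1, 1])

```text
time: 21.6
eef_pos: [475.3, -180.6, 157.8]
orientation: [[0.993, 0.103, 0.06], [0.101, -0.994, 0.046], [0.064, -0.039, -0.997]]
contact_force: [-0.3, 0.3, -3.2]
finger_gap: 40.4
```

```bash
python3 - <<'E'
from h import *
plan([420,300,160],np.radians(9.6),n=11); show(); print(env.get_obs()['qpos'])
E
```

```text
pos [ 475.32 -180.58  157.83] yaw 5.78 gap 40.4 F [-0.35  0.29 -3.23] t 21.6 z-axis [ 0.06  0.05 -1.  ] yz -0.039
dp [[-0.0006, -0.0439, 0.0015], [-0.0003, -0.044, 0.0015], [-0.0001, -0.044, 0.0015], [0.0002, -0.044, 0.0015], [0.0005, -0.044, 0.0015], [0.0007, -0.0439, 0.0015], [0.001, -0.0439, 0.0015], [0.0013, -0.0439, 0.0015], [0.0015, -0.0439, 0.0015], [0.0018, -0.0439, 0.0015], [0.0021, -0.0439, 0.0015]] twist -0.0061 n 11
pulley bottom [ 472.99 -179.47  138.48] yaw 5.96 axis [ 0.01 -0.06  1.  ] top centre [ 473.42 -182.22  182.39]
[-0.54  0.03  0.92  1.95 -0.1   1.13 -1.04]
```

```bash
python3 - <<'E'
from h import *
plan([455,-60,60],np.radians(5.8),n=5)
E
```

```text
pos [ 475.32 -180.58  157.83] yaw 5.78 gap 40.4 F [-0.35  0.29 -3.23] t 21.6 z-axis [ 0.06  0.05 -1.  ] yz -0.039
dp [[-0.0029, -0.0236, 0.0204], [-0.0029, -0.0236, 0.0204], [-0.0029, -0.0236, 0.0204], [-0.0029, -0.0236, 0.0204], [-0.0029, -0.0236, 0.0204]] twist -0.0001 n 5
```

Request:
move_arm(dp=[[-0.003, -0.026, 0.01], [-0.003, -0.026, 0.02], [-0.003, -0.026, 0.025], [-0.003, -0.026, 0.025], [-0.003, -0.018, 0.02], [0, 0, 0], [0, 0, 0]], twist=[0, 0, 0, 0, 0, 0, 0], jaw=[1, 1, 1, 1, 1, 1, 1])

```text
time: 22.3
eef_pos: [445.4, -61.0, 54.1]
orientation: [[0.995, 0.083, 0.055], [0.081, -0.996, 0.046], [0.059, -0.041, -0.997]]
contact_force: [0.3, -1.0, -1.7]
finger_gap: 40.8
```

```bash
python3 - <<'E'
from h import *
s=img('side'); plan([455,-60,22],np.radians(5.8)); show()
p=proj(s,[[455,-60,40]])[0].astype(int);x,y=p
im=s['color'][max(0,y-90):y+70,x-90:x+90,::-1]
cv2.imwrite('pics/s19.png',cv2.resize(im,None,fx=3.5,fy=3.5,interpolation=cv2.INTER_CUBIC))
E
```

```text
pos [445.17 -61.09  54.13] yaw 4.62 gap 40.8 F [ 0.1  -0.03 -2.95] t 22.35 z-axis [ 0.06  0.05 -1.  ] yz -0.042
dp [[0.008, 0.0011, 0.0326]] twist -0.0206 n 1
pulley bottom [442.75 -59.88  34.81] yaw 4.81 axis [ 0.01 -0.07  1.  ] top centre [443.4  -62.74  78.71]
```

View pics/s19.png

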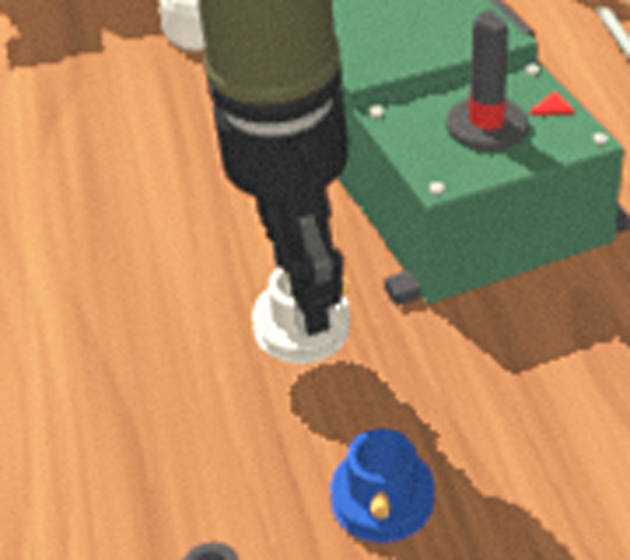

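Request:
move_arm(dp=[[0.004, 0, 0.015], [0.002, 0, 0.012], [0, 0, 0.004], [0, 0, 0.003], [0, 0, 0.002]], twist=[0, 0, 0, 0, 0], jaw=[1, 1, 1, 1, 1])

```text
time: 22.85
eef_pos: [458.8, -64.8, 23.3]
orientation: [[0.995, 0.075, 0.067], [0.072, -0.996, 0.047], [0.07, -0.042, -0.997]]
contact_force: [0.2, 0.1, -3.2]
finger_gap: 40.8
```

Request:
move_arm(dp=[[0, 0, 0.002], [0, 0, 0.002], [0, 0, 0.002]], twist=[0, 0, 0], jaw=[1, 1, 1])

```text
time: 23.15
eef_pos: [460.4, -64.8, 20.7]
orientation: [[0.995, 0.074, 0.067], [0.071, -0.996, 0.05], [0.071, -0.045, -0.996]]
contact_force: [-15.0, 0.4, 32.8]
finger_gap: 40.6
```

Request:
move_arm(dp=[[0, 0, 0], [0, 0, 0], [0, 0, 0], [0, 0, 0]], twist=[0, 0, 0, 0], jaw=[0, -0.4, -0.6, -0.6])

```text
time: 23.55
eef_pos: [462.8, -64.9, 22.8]
orientation: [[0.995, 0.074, 0.072], [0.071, -0.996, 0.051], [0.076, -0.046, -0.996]]
contact_force: [-1.3, 0.1, -0.0]
finger_gap: 68.6
```

```bash
python3 - <<'E'
from h import *
for i in range(2):
    d=img('wrist','w20.png'); plan([455,-60,22],np.radians(35)); 
im=d['color'][180:420,140:420,::-1]
cv2.imwrite('pics/w20z.png',cv2.resize(im,None,fx=2.5,fy=2.5,interpolation=cv2.INTER_CUBIC))
E
```

```text
pos [462.81 -64.88  22.78] yaw 4.06 gap 68.3 F [ 0.35  0.13 -0.03] t 23.6 z-axis [ 0.07  0.05 -1.  ] yz -0.046
dp [[-0.0019, -0.0014, 0.0001], [-0.0017, -0.0016, 0.0001], [-0.0014, -0.0018, 0.0001], [-0.0012, -0.002, 0.0001]] twist -0.135 n 4
pos [462.62 -64.87  22.66] yaw 4.06 gap 68.3 F [-0.1   0.34  0.8 ] t 23.65 z-axis [ 0.07  0.05 -1.  ] yz -0.046
dp [[-0.0018, -0.0013, 0.0001], [-0.0016, -0.0016, 0.0001], [-0.0014, -0.0018, 0.0001], [-0.0011, -0.002, 0.0001]] twist -0.135 n 4
```

View pics/w20z.png

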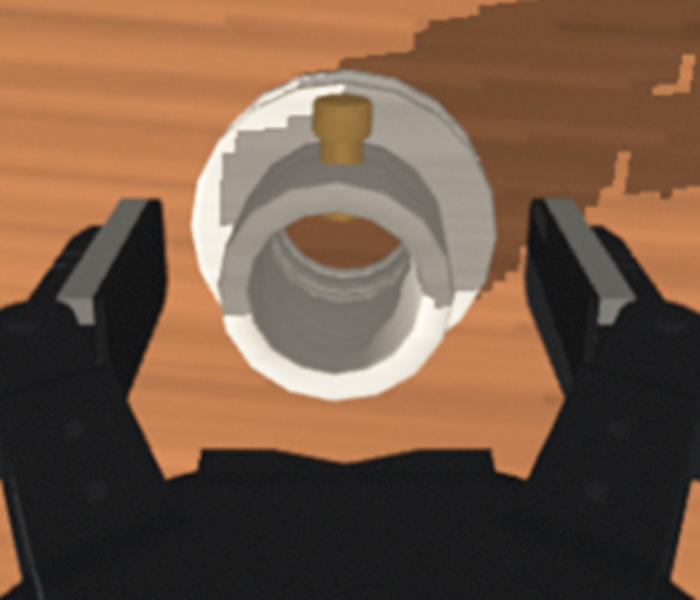

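```bash
python3 - <<'E'
from h import *
d=img('wrist')
P=lambda u,v,z: atz(d,(140+u/2.5-.5,180+v/2.5-.5),z)
L,R=P(219,292,44),P(451,292,44);T,B=P(336,182,44),P(336,400,44)
print(np.linalg.norm(L-R),np.linalg.norm(T-B),(L+R)/2,(T+B)/2)
L,R=P(192,220,16),P(496,220,16);print(np.linalg.norm(L-R),(L+R)/2)
h=P(342,120,30);t=P(341,212,30);v=h-t;print(h,np.degrees(np.arctan2(v[1],v[0])))
v=h-(T+B)/2;print(np.degrees(np.arctan2(v[1],v[0])),np.linalg.norm(v[:2]))
plan([455,-60,22],np.radians(37))
E
```

```text
40.40175046685733 41.16348853332685 [458.15 -64.39  44.  ] [457.7  -64.74  44.  ]
63.23406529411237 [460.24 -64.3   16.  ]
[485.35 -63.08  30.  ] 3.5353946153273084
3.4493949025429242 27.69782091198136
pos [462.49 -64.87  22.59] yaw 4.06 gap 68.4 F [-0.23 -0.09 -0.09] t 23.7 z-axis [ 0.07  0.05 -1.  ] yz -0.046
dp [[-0.0018, -0.0013, 0.0001], [-0.0016, -0.0016, 0.0001], [-0.0013, -0.0018, 0.0001], [-0.0011, -0.002, 0.0001]] twist -0.1437 n 4
```

Request:
move_arm(dp=[[-0.001, -0.001, 0], [-0.0005, -0.0005, 0], [0, 0, 0], [0, 0, 0], [0, 0, 0], [0, 0, 0]], twist=[-0.12, -0.12, -0.12, -0.12, -0.11, 0], jaw=[-0.6, -0.6, -0.6, -0.6, -0.6, -0.6])

```text
time: 24.3
eef_pos: [460.5, -63.3, 22.0]
orientation: [[0.771, 0.633, 0.071], [0.631, -0.774, 0.051], [0.087, 0.006, -0.996]]
contact_force: [0.5, 0.3, 0.1]
finger_gap: 68.6
```

```bash
python3 - <<'E'
from h import *
d=img('wrist'); plan([460.4,-63.5,19],np.radians(38)); 
im=d['color'][180:420,140:420,::-1]
cv2.imwrite('pics/w21z.png',cv2.resize(im,None,fx=2.5,fy=2.5,interpolation=cv2.INTER_CUBIC))
E
```

```text
pos [460.46 -63.33  22.  ] yaw 39.18 gap 68.1 F [-0.57  1.37  0.5 ] t 24.35 z-axis [ 0.07  0.05 -1.  ] yz 0.005
dp [[-0.0004, 0.0001, 0.003]] twist 0.0207 n 1
```

View pics/w21z.png

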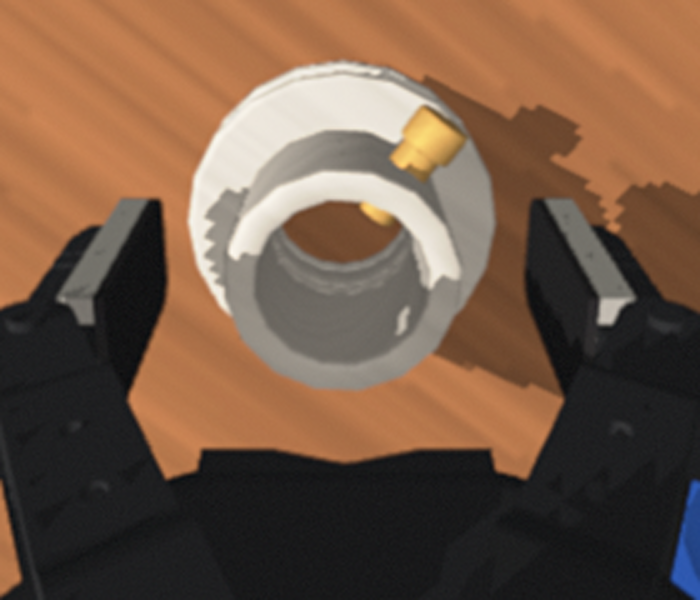

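Request:
move_arm(dp=[[0, 0, 0.003], [0, 0, 0], [0, 0, 0], [0, 0, 0], [0, 0, 0], [0, 0, 0], [0, 0, 0], [0, 0, 0]], twist=[0, 0, 0, 0, 0, 0, 0, 0], jaw=[-0.6, -0.2, 0.1, 1, 1, 1, 1, 1], newtons=70)

```text
time: 25.15
eef_pos: [460.4, -63.0, 19.2]
orientation: [[0.777, 0.626, 0.069], [0.624, -0.78, 0.051], [0.086, 0.003, -0.996]]
contact_force: [-0.1, 0.4, 1.6]
finger_gap: 40.1
```

```bash
python3 - <<'E'
from h import *
d=img('wrist'); plan([460.4,-63.5,19],np.radians(38)); print(np.array(env.get_obs()['orientation']).round(4).tolist())
im=d['color'][180:420,140:420,::-1]
cv2.imwrite('pics/w22z.png',cv2.resize(im,None,fx=2.5,fy=2.5,interpolation=cv2.INTER_CUBIC))
E
```

```text
pos [460.47 -63.    19.23] yaw 38.78 gap 40.4 F [-0.24  0.12  1.15] t 25.2 z-axis [ 0.07  0.05 -1.  ] yz 0.003
dp [[-0.0004, 0.0003, 0.0002]] twist 0.0136 n 1
[[0.7767, 0.6261, 0.0692], [0.624, -0.7797, 0.0513], [0.0861, 0.0033, -0.9963]]
```

View pics/w22z.png

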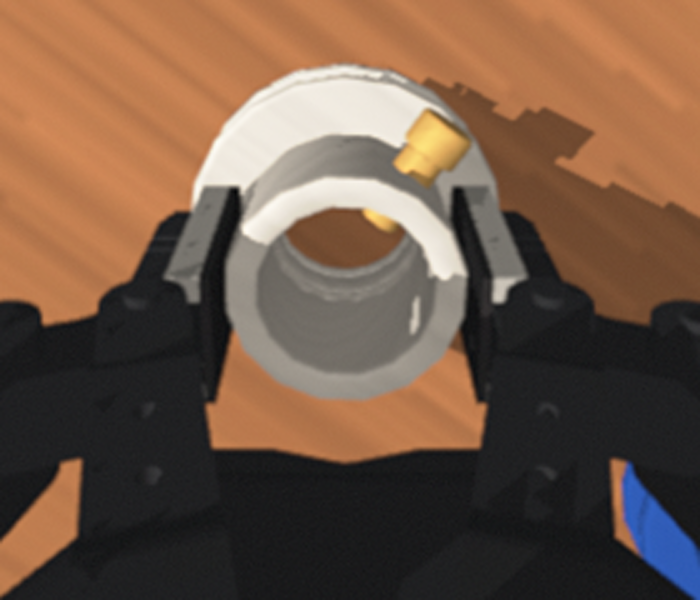

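```bash
python3 - <<'E'
from h import *
d=img('wrist')
P=lambda u,v,z: atz(d,(140+u/2.5-.5,180+v/2.5-.5),z)
L,R=P(226,290,44),P(468,290,44);T,B=P(347,178,44),P(347,400,44)
print(np.linalg.norm(L-R),np.linalg.norm(T-B),(L+R)/2,(T+B)/2)
h=P(437,142,30);t=P(381,219,30);v=h-t;print(h,np.degrees(np.arctan2(v[1],v[0])))
for c in ((T+B)/2,np.array([459,-64.5,0])):
    v=h-c;print(np.degrees(np.arctan2(v[1],v[0])),np.linalg.norm(v[:2]))
E
```

```text
40.86927029647936 40.49364278735199 [458.36 -64.67  44.  ] [458.   -64.94  44.  ]
[485.69 -63.66  30.  ] 4.49124771480741
2.6569596157717332 27.717615090565992
1.8093541059076301 26.701036092942665
```

```bash
cat >> h.py <<'E'
_R0=np.array([[.7767,.6261,.0692],[.624,-.7797,.0513],[.0861,.0033,-.9963]]);_u,_s,_v=np.linalg.svd(_R0);R0=_u@_v
p0=np.array([460.45,-63.0,19.2]); a0=np.radians(3.3)
Rp0=np.array([[np.cos(a0),-np.sin(a0),0],[np.sin(a0),np.cos(a0),0],[0,0,1]])
off=R0.T@(np.array([458.6,-64.6,0])-p0); Rrel=R0.T@Rp0
E
python3 -c "
from h import *
print(off, R0.T@(np.array([458.6,-64.6,41])-p0))"
```

```text
[-4.09  0.03 18.92] [ -0.56   0.16 -21.93]
```

Request:
move_arm(dp=[[0, 0, -0.015], [0, 0, -0.03], [0, 0, -0.04], [0, 0, -0.04], [0, 0, -0.04], [0, 0, -0.04], [0, 0, -0.03], [0, 0, -0.01]], twist=[0, 0, 0, 0, 0, 0, 0, 0], jaw=[1, 1, 1, 1, 1, 1, 1, 1])

```text
time: 26.05
eef_pos: [436.9, -75.4, 264.8]
orientation: [[0.779, 0.624, 0.053], [0.622, -0.781, 0.049], [0.072, -0.005, -0.997]]
contact_force: [0.4, -0.6, -3.6]
finger_gap: 40.3
```

```bash
python3 - <<'E'
from h import *
plan([605,48,270],np.radians(45)); show()
E
```

```text
pos [436.88 -75.38 264.76] yaw 38.62 gap 40.3 F [ 0.39 -0.58 -3.62] t 26.05 z-axis [ 0.05  0.05 -1.  ] yz -0.005
dp [[0.0416, 0.0017, 0.0019], [0.0416, 0.0026, 0.0019], [0.0415, 0.0036, 0.0019], [0.0414, 0.0045, 0.0019], [0.0413, 0.0054, 0.0019]] twist -0.0223 n 5
pulley bottom [434.71 -77.02 245.6 ] yaw 3.17 axis [0.02 0.   1.  ] top centre [435.43 -76.92 289.59]
```

Request:
move_arm(dp=[[0.03, 0.001, 0], [0.035, 0.002, 0], [0.035, 0.003, 0], [0.035, 0.004, 0], [0.035, 0.004, 0], [0.025, 0.004, 0], [0, 0, 0], [0, 0, 0]], twist=[-0.018, -0.018, -0.018, -0.018, -0.018, -0.018, 0, 0], jaw=[1, 1, 1, 1, 1, 1, 1, 1])

```text
time: 26.85
eef_pos: [596.7, 42.4, 264.6]
orientation: [[0.708, 0.706, 0.037], [0.704, -0.709, 0.045], [0.058, -0.006, -0.998]]
contact_force: [0.0, -1.1, -3.2]
finger_gap: 40.4
```

```bash
python3 - <<'E'
from h import *
d=img('wrist','w23.png');img('wrist'); plan([608,49.5,240],np.radians(45)); show()
E
```

```text
pos [596.26  42.47 265.26] yaw 44.84 gap 40.4 F [-0.08  0.37 -2.61] t 26.95 z-axis [ 0.04  0.05 -1.  ] yz -0.007
dp [[0.0118, 0.0035, 0.026]] twist -0.0028 n 1
pulley bottom [594.09  40.46 246.13] yaw 9.4 axis [0.03 0.01 1.  ] top centre [595.24  40.97 290.11]
```

View pics/w23.png

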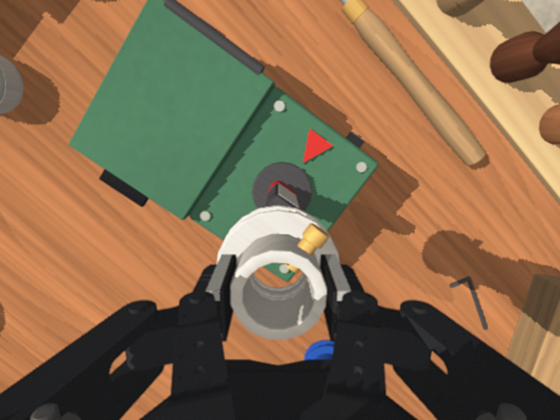

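```bash
cat >> h.py <<'E'
def go(bx,by,bz,n,yaw=9.6):
    b,Rp=pulley();o=env.get_obs();R=np.array(o['orientation'])
    d=np.array([bx,by,bz])-b
    print('world delta',d,'tool rows',(R.T@d/n/1000).round(4).tolist(),'x',n,'twist tot',round(np.radians(np.degrees(np.arctan2(Rp[1,0],Rp[0,0]))-yaw),4))
E
python3 - <<'E'
from h import *
go(606.5,47.5,200,2)
E
```

```text
world delta [ 12.41   7.04 -46.13] tool rows [0.0055, 0.002, 0.0234] x 2 twist tot -0.0035
```

Request:
move_arm(dp=[[0.006, 0.002, 0.01], [0.006, 0.002, 0.015], [0, 0, 0.015], [0, 0, 0], [0, 0, 0]], twist=[0, 0, 0, 0, 0], jaw=[1, 1, 1, 1, 1])

```text
time: 27.45
eef_pos: [607.9, 48.0, 221.5]
orientation: [[0.711, 0.703, 0.036], [0.701, -0.712, 0.048], [0.059, -0.009, -0.998]]
contact_force: [1.0, 0.3, -1.8]
finger_gap: 40.4
```

```bash
python3 - <<'E'
from h import *
d=img('wrist');s=img('side');t=img('top'); show(); go(606.5,47.5,190,1)
im=d['color'][120:360,140:420,::-1]
cv2.imwrite('pics/w24z.png',cv2.resize(im,None,fx=2.5,fy=2.5,interpolation=cv2.INTER_CUBIC))
im=s['color'][120:230,240:360,::-1]
cv2.imwrite('pics/s24.png',cv2.resize(im,None,fx=5,fy=5,interpolation=cv2.INTER_CUBIC))
E
```

```text
pulley bottom [606.04  46.14 203.3 ] yaw 9.19 axis [0.03 0.01 1.  ] top centre [607.21  46.57 247.29]
world delta [  0.46   1.36 -13.3 ] tool rows [0.0005, -0.0005, 0.0134] x 1 twist tot -0.0072
```

View pics/w24z.png

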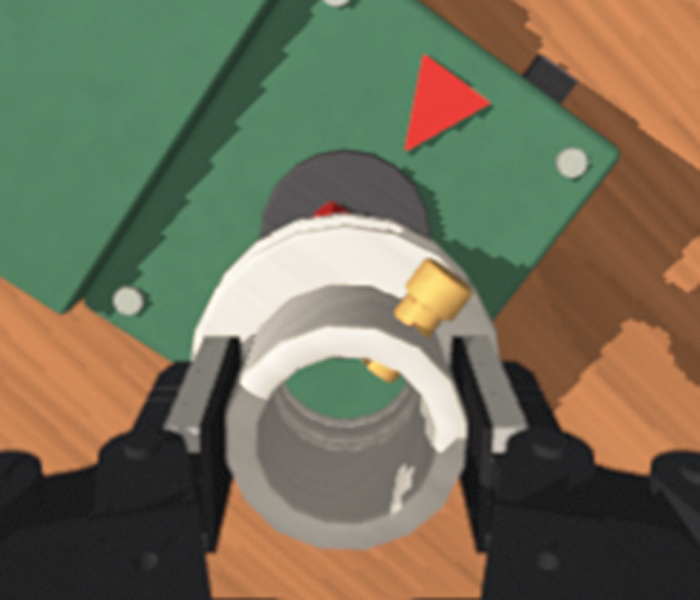

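View pics/s24.png

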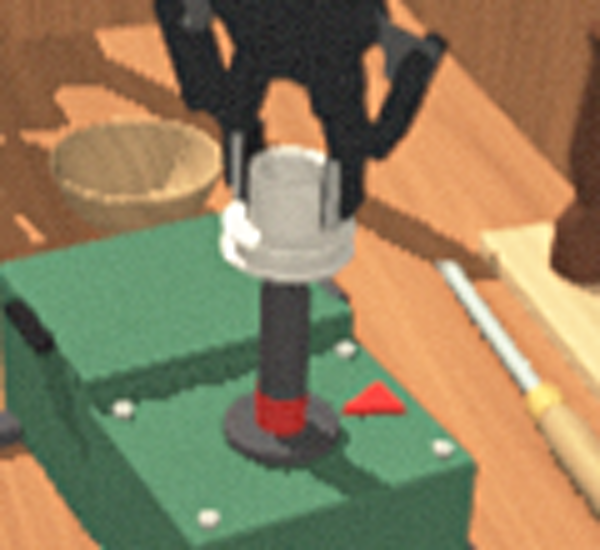

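Request:
move_arm(dp=[[0.0005, -0.001, 0.008], [0, 0, 0.006], [0, 0, 0.003], [0, 0, 0]], twist=[-0.007, 0, 0, 0], jaw=[1, 1, 1, 1])

```text
time: 28.0
eef_pos: [609.1, 50.3, 205.4]
orientation: [[0.705, 0.708, 0.039], [0.707, -0.706, 0.049], [0.063, -0.007, -0.998]]
contact_force: [-0.7, -0.7, -4.1]
finger_gap: 40.6
```

```bash
python3 - <<'E'
from h import *
img('wrist');plan([0,0,0],n=1); show(); go(606.5,47.5,175,3)
E
```

```text
pos [609.3  50.2 205.7] yaw 45.07 gap 40.2 F [ 0.44  1.23 -2.61] t 28.05 z-axis [ 0.04  0.05 -1.  ] yz -0.007
dp [[-0.4779, -0.3947, 0.1786]] twist 0.0 n 1
pulley bottom [607.18  48.22 186.57] yaw 9.63 axis [0.02 0.01 1.  ] top centre [608.22  48.64 230.55]
world delta [ -0.68  -0.72 -11.57] tool rows [-0.0006, 0.0, 0.0038] x 3 twist tot 0.0005
```

Request:
move_arm(dp=[[-0.0008, 0, 0.003], [-0.0004, 0, 0.003], [-0.0003, 0, 0.003], [0, 0, 0]], twist=[0, 0, 0, 0], jaw=[1, 1, 1, 1])

```text
time: 28.45
eef_pos: [608.8, 49.5, 196.2]
orientation: [[0.705, 0.708, 0.04], [0.706, -0.706, 0.049], [0.063, -0.006, -0.998]]
contact_force: [-0.6, 0.7, -3.6]
finger_gap: 40.1
```

```bash
python3 - <<'E'
from h import *
d=img('wrist');s=img('side');plan([0,0,0],n=1); show(); go(606.5,47.5,165,3)
im=d['color'][180:420,140:420,::-1]
cv2.imwrite('pics/w25z.png',cv2.resize(im,None,fx=2.5,fy=2.5,interpolation=cv2.INTER_CUBIC))
im=s['color'][120:230,240:360,::-1]
cv2.imwrite('pics/s25.png',cv2.resize(im,None,fx=5,fy=5,interpolation=cv2.INTER_CUBIC))
E
```

```text
pos [609.06  49.43 196.71] yaw 45.06 gap 40.2 F [ 0.42  0.49 -3.71] t 28.55 z-axis [ 0.04  0.05 -1.  ] yz -0.006
dp [[-0.4768, -0.3952, 0.1688]] twist 0.0 n 1
pulley bottom [606.98  47.46 177.57] yaw 9.62 axis [0.02 0.01 1.  ] top centre [607.95  47.86 221.55]
world delta [ -0.48   0.04 -12.57] tool rows [-0.0004, -0.0001, 0.0042] x 3 twist tot 0.0003
```

View pics/w25z.png

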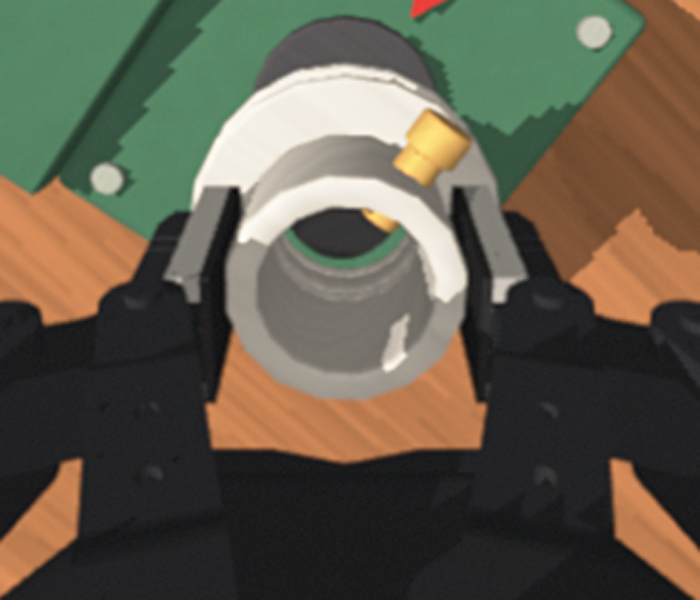

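View pics/s25.png

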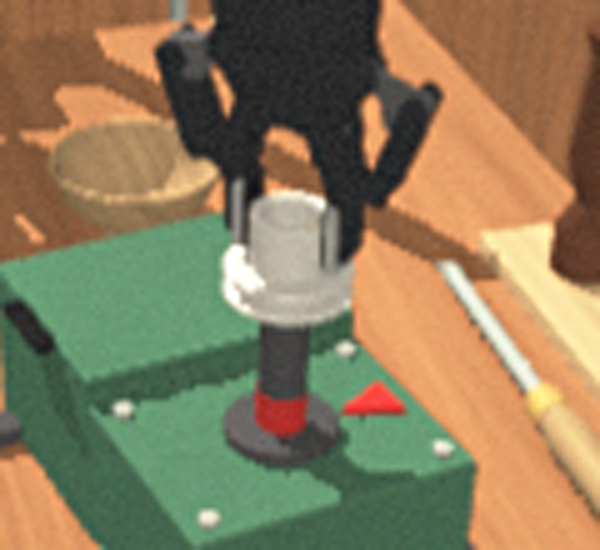

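Request:
move_arm(dp=[[-0.0005, 0, 0.004], [-0.0003, 0, 0.004], [-0.0003, 0, 0.004], [0, 0, 0]], twist=[0, 0, 0, 0], jaw=[1, 1, 1, 1])

```text
time: 28.95
eef_pos: [608.9, 49.3, 183.8]
orientation: [[0.705, 0.708, 0.042], [0.706, -0.706, 0.05], [0.064, -0.006, -0.998]]
contact_force: [-1.3, -0.6, -2.2]
finger_gap: 40.2
```

```bash
python3 - <<'E'
from h import *
d=img('wrist');plan([0,0,0],n=1); show(); go(606.5,47.5,150,3)
im=d['color'][180:420,140:420,::-1]
cv2.imwrite('pics/w26z.png',cv2.resize(im,None,fx=2.5,fy=2.5,interpolation=cv2.INTER_CUBIC))
E
```

```text
pos [609.08  49.33 184.15] yaw 45.07 gap 40.1 F [-0.22 -1.75 -3.55] t 29.0 z-axis [ 0.04  0.05 -1.  ] yz -0.005
dp [[-0.476, -0.3955, 0.1558]] twist 0.0 n 1
pulley bottom [607.01  47.36 165.01] yaw 9.62 axis [0.02 0.01 1.  ] top centre [607.94  47.76 209.  ]
world delta [ -0.51   0.14 -15.01] tool rows [-0.0004, -0.0001, 0.005] x 3 twist tot 0.0004
```

View pics/w26z.png

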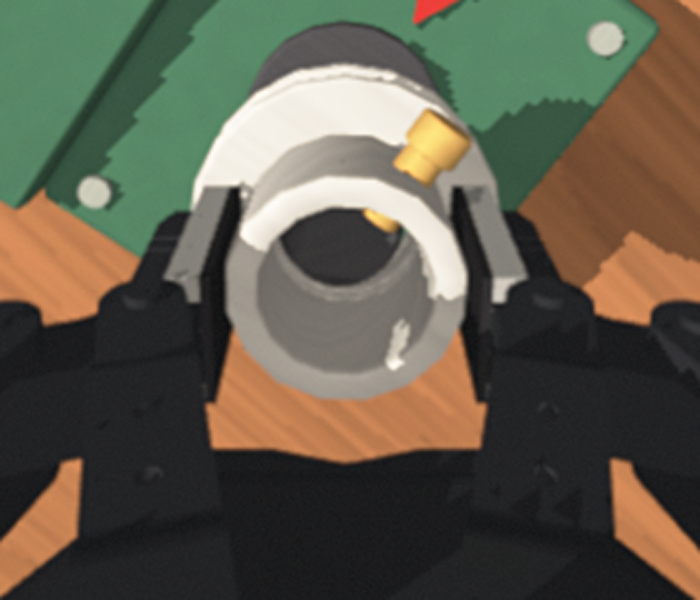

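Request:
move_arm(dp=[[-0.0006, 0, 0.003], [-0.0003, 0, 0.003], [-0.0003, 0, 0.003], [-0.0003, 0, 0.003], [0, 0, 0]], twist=[0, 0, 0, 0, 0], jaw=[1, 1, 1, 1, 1])

```text
time: 29.5
eef_pos: [608.6, 48.8, 171.1]
orientation: [[0.705, 0.708, 0.042], [0.707, -0.706, 0.05], [0.065, -0.005, -0.998]]
contact_force: [-0.1, 0.8, -3.8]
finger_gap: 40.4
```

```bash
python3 - <<'E'
from h import *
d=img('wrist');plan([0,0,0],n=1); show(); go(606.5,47.5,145,2)
im=d['color'][180:420,140:420,::-1]
cv2.imwrite('pics/w27z.png',cv2.resize(im,None,fx=2.5,fy=2.5,interpolation=cv2.INTER_CUBIC))
E
```

```text
pos [608.71  48.82 171.37] yaw 45.07 gap 40.0 F [-0.24 -0.12 -2.85] t 29.55 z-axis [ 0.04  0.05 -1.  ] yz -0.005
dp [[-0.4746, -0.3958, 0.1427]] twist 0.0 n 1
pulley bottom [606.66  46.86 152.23] yaw 9.63 axis [0.02 0.01 1.  ] top centre [607.56  47.25 196.22]
world delta [-0.16  0.64 -7.23] tool rows [-0.0001, -0.0003, 0.0036] x 2 twist tot 0.0004
```

View pics/w27z.png

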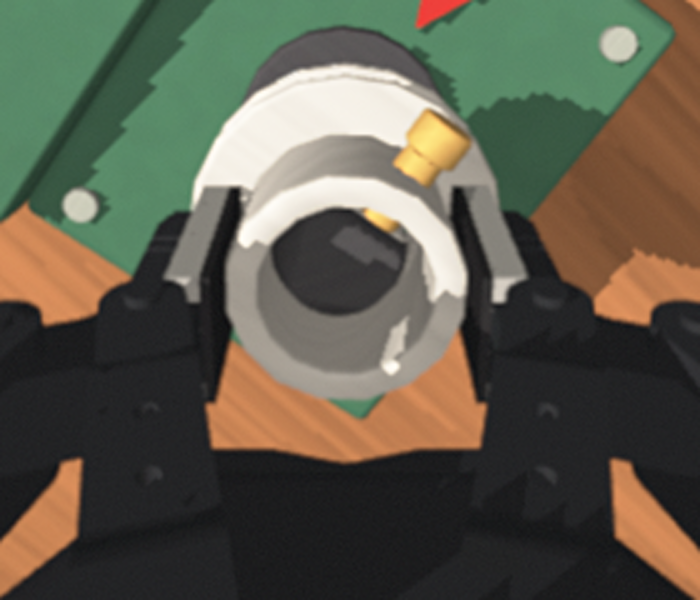

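Request:
move_arm(dp=[[0, 0, 0.004], [-0.0002, 0, 0.004], [-0.0002, 0, 0.004], [-0.0002, 0, 0.004], [0, 0, 0]], twist=[0, 0, 0, 0, 0], jaw=[1, 1, 1, 1, 1])

```text
time: 30.05
eef_pos: [609.1, 49.3, 154.0]
orientation: [[0.705, 0.708, 0.043], [0.707, -0.706, 0.05], [0.065, -0.005, -0.998]]
contact_force: [0.3, -0.2, -2.3]
finger_gap: 39.9
```

```bash
python3 - <<'E'
from h import *
d=img('wrist');s=img('side');plan([0,0,0],n=1); show(); go(606.5,47.5,121,3)
im=d['color'][180:420,140:420,::-1]
cv2.imwrite('pics/w28z.png',cv2.resize(im,None,fx=2.5,fy=2.5,interpolation=cv2.INTER_CUBIC))
im=s['color'][120:230,240:360,::-1]
cv2.imwrite('pics/s28.png',cv2.resize(im,None,fx=5,fy=5,interpolation=cv2.INTER_CUBIC))
E
```

```text
pos [609.49  49.32 154.69] yaw 45.08 gap 40.2 F [ 0.07  0.05 -3.82] t 30.15 z-axis [ 0.04  0.05 -1.  ] yz -0.004
dp [[-0.4745, -0.3962, 0.1253]] twist 0.0 n 1
pulley bottom [607.45  47.36 135.54] yaw 9.63 axis [0.02 0.01 1.  ] top centre [608.31  47.74 179.53]
world delta [ -0.95   0.14 -14.54] tool rows [-0.0005, -0.0002, 0.0048] x 3 twist tot 0.0006
```

View pics/w28z.png

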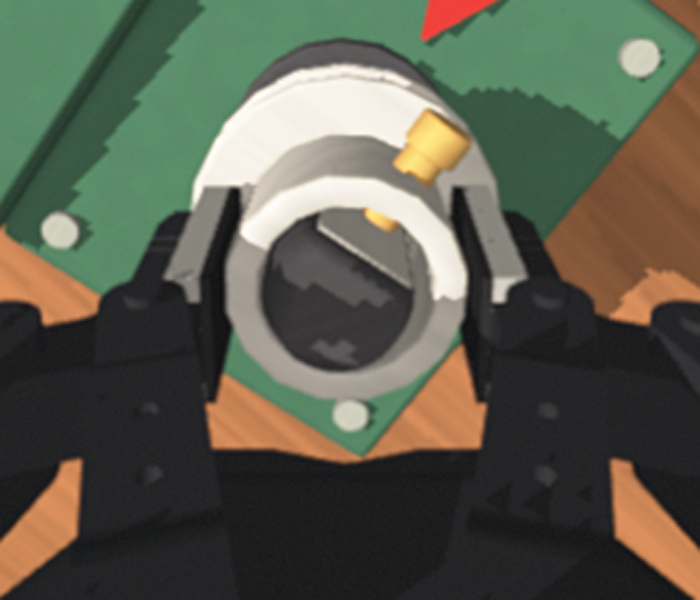

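View pics/s28.png

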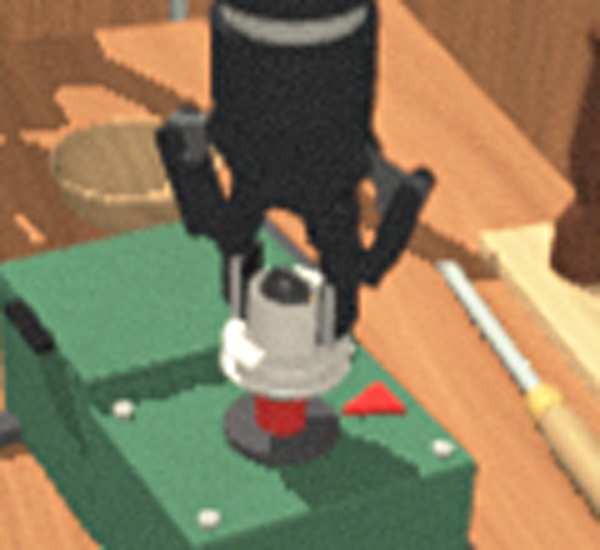

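Request:
move_arm(dp=[[-0.0012, -0.0007, 0.004], [-0.0004, 0, 0.004], [-0.0002, 0, 0.004], [0, 0, 0.002], [0, 0, 0], [0, 0, 0]], twist=[0, 0, 0, 0, 0, 0], jaw=[1, 1, 1, 1, 1, 1])

```text
time: 30.75
eef_pos: [608.4, 49.2, 139.6]
orientation: [[0.705, 0.708, 0.044], [0.706, -0.706, 0.05], [0.067, -0.004, -0.998]]
contact_force: [-0.1, 0.4, -3.3]
finger_gap: 40.3
```

```bash
python3 - <<'E'
from h import *
d=img('wrist');s=img('side');plan([0,0,0],n=1); show(); go(606.5,47.5,120,1)
im=d['color'][180:420,140:420,::-1]
cv2.imwrite('pics/w29z.png',cv2.resize(im,None,fx=2.5,fy=2.5,interpolation=cv2.INTER_CUBIC))
im=s['color'][150:230,250:340,::-1]
cv2.imwrite('pics/s29.png',cv2.resize(im,None,fx=7,fy=7,interpolation=cv2.INTER_CUBIC))
# projected wheel lower-front edge predicted vs
v=-s['R'].T@s['t'] if False else None
c=-np.array(s['R']).T@np.array(s['t']).ravel()
u=(c[:2]-[606.5,47.5]);u/=np.linalg.norm(u)
for z in (115,120,125): 
    q=proj(s,[[606.5+32*u[0],47.5+32*u[1],z],[606.5+13*u[0],47.5+13*u[1],z],[606.5+30*u[0],47.5+30*u[1],100]]); print(z,((q-[250,150]+.5)*7).round(0).tolist())
E
```

```text
pos [608.5   49.26 139.75] yaw 45.08 gap 40.4 F [ 0.11  0.69 -2.92] t 30.85 z-axis [ 0.04  0.05 -1.  ] yz -0.004
dp [[-0.4728, -0.3957, 0.11]] twist 0.0 n 1
pulley bottom [606.48  47.3  120.6 ] yaw 9.63 axis [0.02 0.01 1.  ] top centre [607.3   47.68 164.59]
world delta [ 0.02  0.2  -0.6 ] tool rows [0.0001, -0.0001, 0.0006] x 1 twist tot 0.0006
115 [[319.0, 395.0], [320.0, 364.0], [318.0, 426.0]]
120 [[319.0, 383.0], [321.0, 352.0], [318.0, 426.0]]
125 [[320.0, 372.0], [321.0, 341.0], [318.0, 426.0]]
```

View pics/w29z.png

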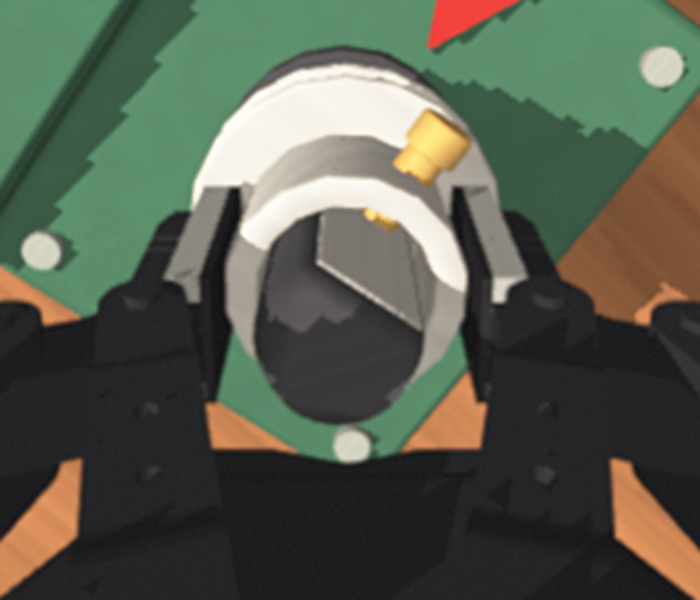

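View pics/s29.png

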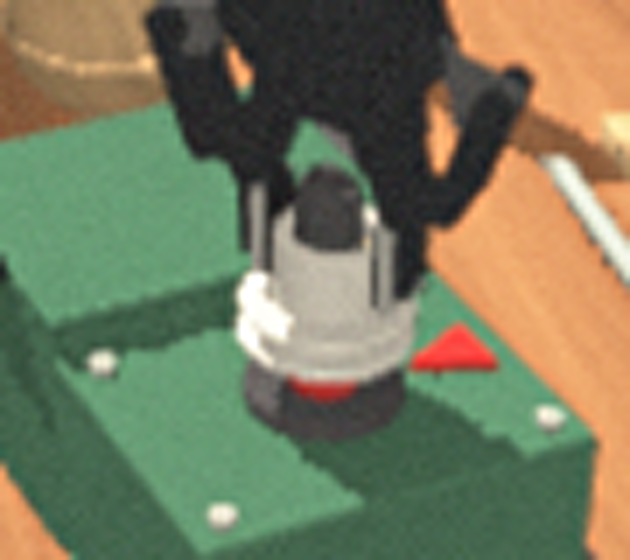

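```bash
python3 - <<'E'
from h import *
for i in range(5): img('top')
plan([0,0,0],n=1); show()
print(env.finish_job()); show()
E
```

```text
pos [608.51  49.25 139.81] yaw 45.08 gap 40.2 F [ 0.93  0.51 -3.31] t 31.1 z-axis [ 0.04  0.05 -1.  ] yz -0.004
dp [[-0.4728, -0.3957, 0.1099]] twist 0.0 n 1
pulley bottom [606.49  47.29 120.66] yaw 9.63 axis [0.02 0.01 1.  ] top centre [607.31  47.66 164.65]
the job is handed in; nothing more can be done
None
the job is handed in; nothing more can be done
```

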